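# Pack the carrom set into its clip-lid box

### The job

Pack the carrom set away. The round tin stands too tall in the shallow end bay of the white box, so swap it with the black striker: the tin goes to stand in the deep middle bay, the striker to lie flat in the shallow bay the tin came from; put every wooden carrom man that is out on the board into the narrow end bay. Then, with its clips still up, seat the lid squarely down on the box, and only then fold each of its four clips all the way down against the box walls; leave the pump bottle and the steel glass standing where they are.

Things in the scene. Friction and masses are not known exactly. Their poses are not given: they have to be found in the camera images.
- box: open white plastic box, fixed to the board, left or right of its middle; 200 mm long (its x), 112 wide (y), rim 44 high, walls 3; origin at the centre of its underside, z up. Inside width (y) 106 mm. Three bays in a row along x, parted by two 3 mm dividers that end at z = 38: see the three bay points
- narrow_bay (a point): centre of the floor of the narrow bay for the men, at the box's -x end; the bay spans x = -97..-45 mm in the box's frame, floor at z = 22 (22 mm below the rim)
- deep_bay (a point): centre of the floor of the deep middle bay, x = -42..26 mm in the box's frame, floor at z = 4 (40 mm below the rim). The striker starts lying near its middle
- shallow_bay (a point): centre of the floor of the shallow bay at the box's +x end, x = 29..97 mm in the box's frame, floor at z = 22 (22 mm below the rim). The tin starts standing near its middle
- lid: loose grey lid with four white clips, 220 g, lying flat on the board on the other side from the box; origin at the centre of the underside of its plug, z up. Plug 189 (x) x 101 (y), z 0..4 mm, enters the box rim with 2.5 mm play a side; plate 202 x 114, z 4..9, rests on the rim, so seated the origin is 40 mm above the box's origin. Fits either way round
- lid_handle (a point): middle of the lid's bar handle, 20 mm above the lid's origin; bar 70 mm long along the lid's x, 16 wide, its top 31 mm and its foot 9 mm above the lid's origin
- clip1 (a joint): stiff white flap on the lid's +x end, hinge axis centred on that side at x = +105, z = 6.5 mm (lid frame), parallel to the edge; 50 mm wide, 3 thick, reaches 32 from the axis. 0 = straight up, 1.57 = level, pointing outward, 3.14 = hanging straight down outside the box wall (home, end stop). Starts at 0.6..1.1, stays where left, 1 to 2 N at its end turn it
- clip2 (a joint): stiff white flap on the lid's +y side, hinge axis centred on that side at y = +61, z = 6.5 mm (lid frame), parallel to the edge; 60 mm wide, 3 thick, reaches 32 from the axis. 0 = straight up, 1.57 = level, pointing outward, 3.14 = hanging straight down outside the box wall (home, end stop). Starts at 0.6..1.1, stays where left, 1 to 2 N at its end turn it
- clip3 (a joint): stiff white flap on the lid's -x end, hinge axis centred on that side at x = -105, z = 6.5 mm (lid frame), parallel to the edge; 50 mm wide, 3 thick, reaches 32 from the axis. 0 = straight up, 1.57 = level, pointing outward, 3.14 = hanging straight down outside the box wall (home, end stop). Starts at 0.6..1.1, stays where left, 1 to 2 N at its end turn it
- clip4 (a joint): stiff white flap on the lid's -y side, hinge axis centred on that side at y = -61, z = 6.5 mm (lid frame), parallel to the edge; 60 mm wide, 3 thick, reaches 32 from the axis. 0 = straight up, 1.57 = level, pointing outward, 3.14 = hanging straight down outside the box wall (home, end stop). Starts at 0.6..1.1, stays where left, 1 to 2 N at its end turn it
- tin: small round steel tin, 50 mm across, 32 mm tall, 60 g; origin at the centre of its underside, z along its axis
- striker: black acrylic striker: plain disc 41 mm across, 9 mm thick, 20 g; origin at the centre of its underside, z along its axis
- man1: a dark wooden carrom man: plain disc 31 mm across, 8 mm thick, 10 g, lying loose on the board; origin at the centre of its underside. One to three are present at a start, all alike
- man2: a dark wooden carrom man: plain disc 31 mm across, 8 mm thick, 10 g, lying loose on the board; origin at the centre of its underside. One to three are present at a start, all alike
- man3: a dark wooden carrom man: plain disc 31 mm across, 8 mm thick, 10 g, lying loose on the board; origin at the centre of its underside. One to three are present at a start, all alike
- coaster: round bamboo coaster, fixed, 90 mm across, 6 mm thick; origin at the centre of its underside. Free to be used as a place to park something
- bottle: empty clear pump dispenser bottle, 70 mm across, 178 mm tall, 90 g; origin at the centre of its underside. Leave alone
- glass: steel drinking glass, 72 mm across, 105 mm tall, 120 g; origin at the centre of its underside. Leave alone
Not all that is in view belongs to the job. Of the things like the striker, leave any that is orange; of the rest the smaller one is meant.

How it is judged:
By the outcome, as a careful person would: the job done as asked, in the order asked, and still so for the second after the job is handed in, with the robot touching nothing.
Of man1, man2, man3 only 1 to 3 are there at a start; the rules pass over those that are not, and their reading is None.
At some moment in a run one of man1, man2, man3 may be knocked a few centimetres aside while the robot is not near it.
Once in a run the grip may slacken for a moment while it holds something.
It also fails if it takes over 208 s, if anything falls off the work surface, if the arm or the gripper's body presses on something with over 40 N, if the wrist force passes 120 N, or if a joint passes its speed limit or range.

### The arm

A 6-joint arm with a two-finger parallel gripper is mounted at the origin on the work surface. World frame = base frame: x ahead of the robot, y to its left, z up, the work surface at z = 0. Lengths are in m, angles in degrees, forces in N, time in s.
With the tool pointing down it reaches from about 0.3 to 0.95 m from the base axis. Payload 3.1 kg.
Tool frame: the origin (TCP) lies on the centre line of the jaws, within the pads' length; the fingertips stand 19 mm ahead of it and the grasp point (between the pads) is the TCP; z points along the fingers, y is the line along which they close (so a half turn about z gives the same grasp; the last joint's range is limited). The gripper opens to 85 mm and grips with 20 to 120 N. Pads are 22 mm wide; open, the fingers measure 114 mm over their backs; the gripper's body (76 mm by 85 mm) begins 54 mm behind the grasp point. The pads swing forward as they close: fully open they stand 13 mm farther back than shut.
Start: joints at [69.001, 17.653, 93.61, -0, 68.738, -3.994], TCP at [0.183, 0.598, 0.25] pointing down, gripper open.
Joint ranges: [-175.34, 175.34], [-45.06, 112.39], [2.9, 150.54], [-68.45, 248.45], [3.09, 151.38], [-168.51, 168.51]. Speed limits (degrees/s): [159.86, 159.86, 180, 180, 180, 180].

### API

Orientations are given as a 3x3 rotation matrix whose columns are the frame's x, y, z axes.
In Python, from cell import manip, vision gives the robot as it stands.
- The arm moves only by the tool step_arm, never from a script. Its argument "plan" is a list of rows, each a list of 3 entries, a list of its own where there are three numbers: the turn, a rotation vector about the tool's x, y, z normalised to -1 to 1, where 1 is 45 degrees, then the shift along the tool's x, y, z normalised to -1 to 1, where 1 is 0.5 m, then the opening, from -1 (shut) to 1 (fully open). In form: [[[ax, ay, az], [dx, dy, dz], fingers], ...]. A call has 1 to 5 rows; each row shifts and turns the commanded pose from where the row before left it, along the tool's axes as they then stand; what a row does not reach is not made up. A row lasts 1/10 s, in which the tool goes at most 50 mm and 8.59 degrees, less where a joint would pass 70% of its speed; a pose out of reach is approached as far as the arm can. A call with a number of a shift or a turn outside -1 to 1 is refused whole. A call with a gripper value outside its range is refused whole. The fingers move at their own pace and stop on an object; "grip_force" is the grip in N (left out, the last holds). Time passes only in rows, so rows that do not move let the fingers close. It gives the time, the measured TCP pose, the force, the opening and the grip force at its end, in the units of the state.
- manip.get_state(): the state, without advancing time (a new reading comes with each control period).
- vision.camera(name): name is "scene" or "top"; returns a dict with "pixels" (480x640x3 uint8, blue, green, red), "fx", "fy", "cx", "cy" (pixels), "world_from_camera" (4x4, takes a point from camera to world coordinates). Camera axes: x right, y up, looking along -z (the intrinsics and any distortion apply to the point x, -y, -z); pixel columns grow to the right and rows downward; lengths in m; the calibration is good to about 2 mm. A picture is of the moment at which its call begins. There is no depth.
- manip.close_job(): hands the job in; it is judged then, once.
The state is a dict: "t": time; "joint_pos": joint angles; "joint_vel": joint speeds; "joint_efforts": joint torques, N m; "tcp_pos": TCP position; "tcp_rot": TCP orientation; "wrist_force": force on the tool from outside, world axes, zero at the start; "wrist_torque": the same for the moment, N m; "finger_gap": finger opening in m; "gripper_force": force on a finger pad.
Only numpy, scipy, OpenCV 4.12 (cv2) and the standard library are available. Lean on these libraries where they do the work, as an engineer would, in place of code of your own. Each camera call takes 0.05 s, during which the arm holds its last target. There are 200 camera calls.

## Working session

There is one attempt and no reset: what is moved stays moved. The work goes in short steps, Python scripts to look and compute and a tool call to move; the robot and the scene stay as the last step left them, time stands still between calls to the robot, and variables do not carry over. Pictures are saved under pics/ and viewed, at most 14 in all, crops included, and the job is handed in when it is done.

Besides the shell and the picture viewer there is one more tool, called after "Call:" as name(argument=value, ...), one argument or row to a line, values as JSON. step_arm: Moves the arm, as the interface text tells. Its arguments: {"type":"object","properties":{"plan":{"type":"array"},"grip_force":{"type":"number"}},"required":["plan"]}

```bash
mkdir -p pics; ls; python3 - <<'E'
from cell import manip, vision
import cv2,numpy as np
for n in("scene","top"):
    c=vision.camera(n); cv2.imwrite(f"pics/{n}0.png",c["pixels"]); print(n,c["fx"],c["fy"],c["cx"],c["cy"],np.round(c["world_from_camera"],3).tolist(),[k for k in c])
s=manip.get_state();print(s)
E
```

```text
pics
scene 434.58122464046664 434.58122464046664 321.8136598688371 242.31788119281492 [[0.879, -0.333, 0.34, 0.891], [0.476, 0.607, -0.636, -0.595], [0.005, 0.722, 0.692, 0.715], [0.0, 0.0, 0.0, 1.0]] ['pixels', 'fx', 'fy', 'cx', 'cy', 'world_from_camera']
top 549.5308710166947 549.5308710166947 318.09723789968547 238.7025468501129 [[-0.001, 0.999, -0.039, 0.497], [-1.0, -0.002, -0.003, -0.005], [-0.003, 0.039, 0.999, 1.095], [0.0, 0.0, 0.0, 1.0]] ['pixels', 'fx', 'fy', 'cx', 'cy', 'world_from_camera']
{'t': 0.1, 'joint_pos': array([ 6.90005276e+01,  1.77007377e+01,  9.36832014e+01, -7.47681938e-04,
        6.87370195e+01, -3.99412694e+00]), 'joint_vel': array([ 0.08193008, -0.03418301, -0.25953939, -0.02782823, -0.02340203,
       -0.0322522 ]), 'joint_efforts': array([-1.08668995e-03, -4.16398430e+01, -2.77645844e+01, -3.27702674e-05,
        4.11253059e-03, -1.59022653e-05]), 'tcp_pos': array([0.18256762, 0.5969944 , 0.24914049]), 'tcp_rot': array([[-9.56278812e-01,  2.92455600e-01, -7.45187909e-04],
       [ 2.92456519e-01,  9.56276782e-01, -1.97527000e-03],
       [ 1.34927121e-04, -2.10684391e-03, -9.99997771e-01]]), 'wrist_force': array([-0.66935542,  0.04854435, -0.4861249 ]), 'wrist_torque': array([ 0.04825655, -0.00633099, -0.05993951]), 'gripper_force': 0.0, 'finger_gap': 0.08538743402931709}
```

View pics/top0.png

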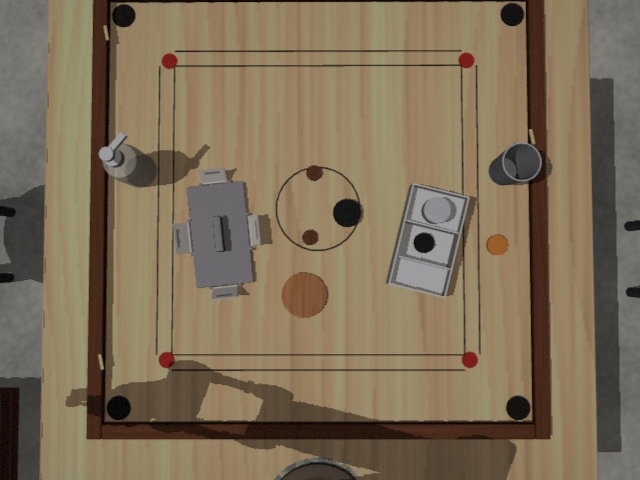

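View pics/scene0.png

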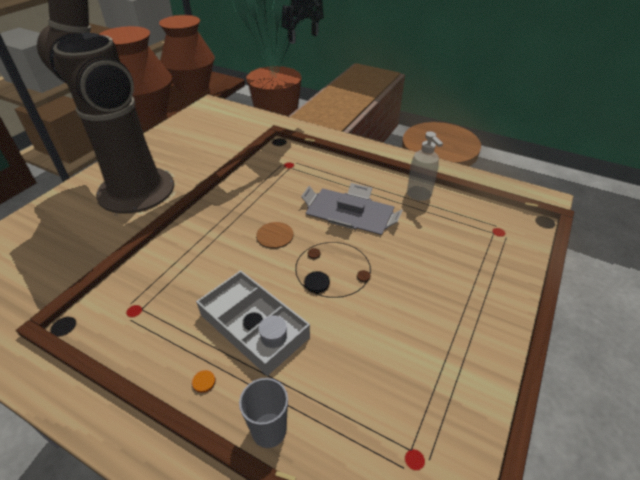

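Top view: the box is at (430,240), with the tin at (438,210), the striker at (424,242) and the narrow bay at (420,275). Men lie at (314,173) and (310,237). The big black disc at (347,212) and the orange disc at (497,244) are decoys. The lid is at (221,233) and the coaster at (304,295).

```bash
cat > h.py <<'E'
from cell import manip, vision
import cv2,numpy as np
def cam(n):
    c=vision.camera(n); return c
def ray(c,u,v):
    M=np.array(c["world_from_camera"]); d=np.array([(u-c["cx"])/c["fx"],-(v-c["cy"])/c["fy"],-1.]); return M[:3,3],M[:3,:3]@d
def onz(c,u,v,z):
    o,d=ray(c,u,v); return o+d*(z-o[2])/d[2]
def tri(c1,p1,c2,p2):
    o1,d1=ray(c1,*p1);o2,d2=ray(c2,*p2); A=np.stack([d1,-d2],1); s=np.linalg.lstsq(A,o2-o1,rcond=None)[0]
    return (o1+d1*s[0]+o2+d2*s[1])/2, np.linalg.norm(o1+d1*s[0]-o2-d2*s[1])
def proj(c,p):
    M=np.linalg.inv(np.array(c["world_from_camera"])); q=M[:3,:3]@np.array(p)+M[:3,3]
    return c["cx"]+c["fx"]*q[0]/-q[2], c["cy"]-c["fy"]*q[1]/-q[2]
def blobs(m,amin=40):
    cs,_=cv2.findContours(m.astype(np.uint8)*255,cv2.RETR_EXTERNAL,cv2.CHAIN_APPROX_NONE)
    return [k for k in cs if cv2.contourArea(k)>amin]
E
python3 - <<'E'
from h import *
c=cam("top");s=cam("scene");h=cv2.cvtColor(c["pixels"],cv2.COLOR_BGR2HSV);hs=cv2.cvtColor(s["pixels"],cv2.COLOR_BGR2HSV)
for p in [(438,210),(424,242),(420,275),(205,200),(221,215),(314,173),(310,237),(347,212),(330,330),(402,260),(304,295),(213,177)]: print(p,h[p[1],p[0]])
dark=(h[...,2]<100)
for k in blobs(dark[140:330,270:480],60):
    k=k+[270,140]; (x,y),r=cv2.minEnclosingCircle(k); print("dark",x,y,r,cv2.contourArea(k),onz(c,x,y,.008).round(4))
dk=hs[...,2]<85
for k in blobs(dk[240:340,230:390],30):
    k=k+[230,240]; print("sc",np.mean(k[:,0],0),cv2.contourArea(k))
# box: low saturation
low=(h[...,1]<70)
for nm,(x0,x1,y0,y1),z in (("box",(375,485,170,310),.044),("lid",(165,270,160,305),.009)):
    m=np.zeros(low.shape,bool);m[y0:y1,x0:x1]=low[y0:y1,x0:x1]
    k=max(blobs(m),key=cv2.contourArea); r=cv2.minAreaRect(k); print(nm,r,cv2.contourArea(k))
    b=cv2.boxPoints(r); print(np.array([onz(c,*p,z)[:2] for p in b]).round(4).tolist(), onz(c,*r[0],z).round(4))
    cv2.imwrite(f"pics/m_{nm}.png",m.astype(np.uint8)*255)
a=c["pixels"][165:310,160:275];b=c["pixels"][165:310,375:490]
cv2.imwrite("pics/z1.png",np.hstack([cv2.resize(a,None,fx=3.4,fy=3.4),cv2.resize(b,None,fx=3.4,fy=3.4)]))
E
```

```text
(438, 210) [135   7 144]
(424, 242) [128  46  22]
(420, 275) [120   5 161]
(205, 200) [143   9 108]
(221, 215) [150  10 107]
(314, 173) [  9 152  67]
(310, 237) [ 10 160  70]
(347, 212) [143  49  21]
(330, 330) [ 18  86 158]
(402, 260) [120   3 159]
(304, 295) [ 12 143 125]
(213, 177) [ 19  21 135]
dark 452.5 275.5 20.26089859008789 149.5 [ 0.4664 -0.267   0.008 ]
dark 423.6686706542969 242.22891235351562 10.696605682373047 314.5 [ 0.5322 -0.2107  0.008 ]
dark 428.0 244.0 31.827760696411133 128.5 [ 0.5287 -0.2192  0.008 ]
dark 468.5 263.0 66.15332794189453 253.0 [ 0.491  -0.2988  0.008 ]
dark 399.0 234.0 50.44809341430664 98.0 [ 0.5485 -0.162   0.008 ]
dark 319.016357421875 208.4172821044922 43.83224105834961 5541.0 [ 0.5996 -0.0037  0.008 ]
sc [302.97435897 335.        ] 83.5
sc [251.46808511 320.36170213] 208.5
sc [289.74576271 315.33898305] 84.5
sc [252.91818182 302.82727273] 415.0
sc [241.96551724 280.46551724] 92.0
sc [362.71794872 277.23076923] 46.5
sc [316.23880597 282.46268657] 431.5
sc [313.35135135 254.54054054] 46.5
box ((427.8765869140625, 240.0182342529297), (63.69564437866211, 105.34101104736328), 13.392498016357422) 6362.5
[[0.4516, -0.1289], [0.648, -0.1769], [0.6193, -0.2956], [0.4234, -0.2467]] [ 0.5352 -0.212   0.044 ]
lid ((216.0205841064453, 233.47039794921875), (90.32193756103516, 131.23374938964844), 1.1457626819610596) 7484.0
[[0.4225, 0.2913], [0.6828, 0.2885], [0.6788, 0.1086], [0.4188, 0.1131]] [0.5501 0.2004 0.009 ]
```

View pics/z1.png

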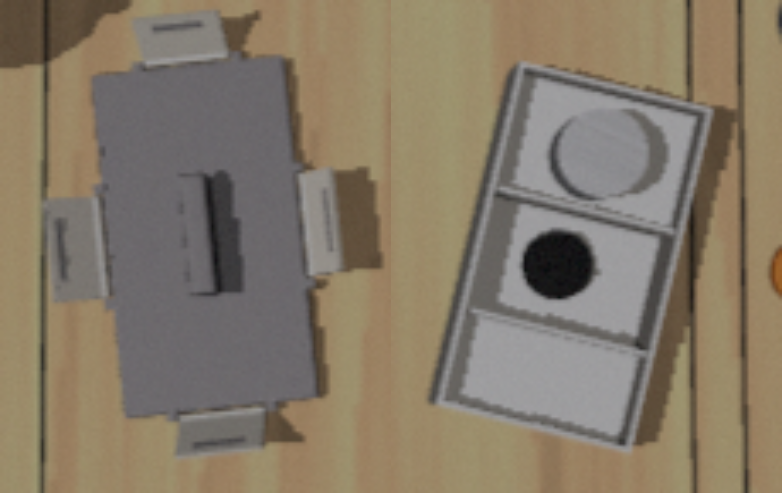

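Zoomed: the lid plate is at about 5° with the handle along its length, and its clips are all tilted outward. The box has the tin at the far end, the striker in the middle and the near bay empty. I'll refine with colour splits.

```bash
cat >> h.py <<'E'
def rectpose(c,m,z):
    k=max(blobs(m),key=cv2.contourArea); k=cv2.convexHull(k)
    P=np.array([onz(c,*p[0],z)[:2] for p in k],np.float32)*1000
    r=cv2.minAreaRect(P); b=cv2.boxPoints(r); e=b[1]-b[0] if np.linalg.norm(b[1]-b[0])>np.linalg.norm(b[2]-b[1]) else b[2]-b[1]
    return np.array(r[0]).round(1),np.array(r[1]).round(1),np.degrees(np.arctan2(e[1],e[0])).round(2)
E
python3 - <<'E'
from h import *
c=cam("top");s=cam("scene");h=cv2.cvtColor(c["pixels"],cv2.COLOR_BGR2HSV).astype(int);hs=cv2.cvtColor(s["pixels"],cv2.COLOR_BGR2HSV).astype(int)
def crop(m,x0,x1,y0,y1):
    o=np.zeros_like(m);o[y0:y1,x0:x1]=m[y0:y1,x0:x1];return o
low=h[...,1]<60
for t in (110,120,130): 
    print("box",t,rectpose(c,crop(low&(h[...,2]>t),375,485,170,310),.044))
for t in (118,124):
    m=crop((h[...,1]<60)&(h[...,2]<t)&(h[...,2]>80),165,270,160,305).astype(np.uint8)
    m=cv2.morphologyEx(m,cv2.MORPH_OPEN,np.ones((7,7),np.uint8)); print("lid",t,rectpose(c,m>0,.009))
print("lid handle px")
# men
br=(h[...,0]<14)&(h[...,1]>125)&(h[...,2]<95); brs=(hs[...,0]<16)&(hs[...,1]>100)&(hs[...,2]<95)
A=[];B=[]
for k in blobs(crop(br,180,400,100,380),60):
    (x,y),r=cv2.minEnclosingCircle(k);A.append((x,y));print("top",x,y,r,cv2.contourArea(k),onz(c,x,y,.008).round(4))
for k in blobs(crop(brs,270,420,220,310),30):
    (x,y),r=cv2.minEnclosingCircle(k);B.append((x,y));print("scene",x,y,r)
for a in A:
    for b in B: print(tri(c,a,s,b))
for nm,p,z in (("tin",None,.054),("striker",None,.013)):
    pass
blk=crop(h[...,2]<45,410,440,228,258)
k=max(blobs(blk),key=cv2.contourArea);(x,y),r=cv2.minEnclosingCircle(k);print("striker",x,y,r,onz(c,x,y,.013).round(4))
# board corner red pockets as height check
r=(h[...,0]>170)|(h[...,0]<5); r&=(h[...,1]>150)
rs=((hs[...,0]>170)|(hs[...,0]<5))&(hs[...,1]>150)&(hs[...,2]>60)
A=[np.mean(k[:,0],0) for k in blobs(crop(r,140,500,40,380),60)];B=[np.mean(k[:,0],0) for k in blobs(crop(rs,100,520,140,478),20)]
for a in A:
    q=[tri(c,a,s,b) for b in B]; q=min(q,key=lambda t:t[1]); print("red",q)
E
```

```text
box 110 (array([ 535.3, -213.4]), array([113.3, 201. ]), np.float32(-14.1))
box 120 (array([ 535.3, -213.7]), array([113.1, 200.9]), np.float32(-13.87))
box 130 (array([ 593.1, -228.1]), array([98.7, 66.8]), np.float32(75.81))
lid 118 (array([549.2, 193.5]), array([204.9, 116.4]), np.float32(5.39))
lid 124 (array([549.2, 193.5]), array([204.9, 116.4]), np.float32(5.39))
lid handle px
top 309.8052673339844 237.06842041015625 7.162901401519775 141.5 [0.5427 0.0146 0.008 ]
top 313.5601501464844 172.55262756347656 7.460445880889893 149.0 [0.6712 0.007  0.008 ]
scene 363.0 275.0 6.708303928375244
scene 313.5 253.5 5.700977325439453
(array([ 0.59867726,  0.03835811, -0.05637753]), np.float64(0.11545477901110528))
(array([0.54310693, 0.01484464, 0.00675004]), np.float64(0.000740856677001415))
(array([0.67119503, 0.00712121, 0.00919119]), np.float64(0.00036215841286091403))
(array([ 0.61921002, -0.02287648,  0.09079224]), np.float64(0.09586354102210093))
striker 423.6306457519531 242.3492431640625 9.926822662353516 [ 0.5318 -0.2097  0.013 ]
red (array([ 0.30126607, -0.29924898,  0.00294341]), np.float64(0.0004508883003328763))
red (array([ 0.24290128,  0.02937932, -0.07143242]), np.float64(0.5689188610750805))
red (array([0.89995812, 0.29877706, 0.00292063]), np.float64(0.0016295136152839843))
red (array([ 0.8996948 , -0.30005128,  0.00231819]), np.float64(0.00037610666922569295))
```

Call:
step_arm(
  plan=[
    [[0,0,-0.067],[0,0,0],0.3],
    [[0,0,0],[-0.06,-0.078,0],0.3],
    [[0,0,0],[-0.06,-0.078,0],0.3],
    [[0,0,0],[-0.06,-0.078,0],0.3],
    [[0,0,0],[-0.06,-0.078,0],0.3],
  ],
)

```text
t: 0.8
tcp_pos: [0.2619, 0.4156, 0.2502]
tcp_rot: [[-0.971, 0.241, 0.0], [0.241, 0.971, -0.0], [-0.0, 0.0, -1.0]]
wrist_force: [2.0, -0.4, -0.1]
finger_gap: 0.0557
gripper_force: 0.0
```

Call:
step_arm(
  plan=[
    [[0,0,0],[-0.06,-0.078,0],0.3],
    [[0,0,0],[-0.06,-0.078,0],0.3],
    [[0,0,0],[-0.06,-0.078,0],0.3],
    [[0,0,0],[-0.06,-0.078,0],0.3],
    [[0,0,0],[-0.06,-0.078,0],0.3],
  ],
)

```text
t: 1.3
tcp_pos: [0.3604, 0.1901, 0.2507]
tcp_rot: [[-0.97, 0.241, 0.001], [0.241, 0.97, 0.0], [-0.001, 0.001, -1.0]]
wrist_force: [1.4, 0.2, 0.2]
finger_gap: 0.0555
gripper_force: 0.0
```

Call:
step_arm(
  plan=[
    [[0,0,0],[-0.06,-0.078,0],0.3],
    [[0,0,0],[-0.06,-0.078,0],0.3],
    [[0,0,0],[-0.06,-0.078,0],0.3],
    [[0,0,0],[-0.06,-0.078,0],0.3],
    [[0,0,0],[-0.06,-0.078,0],0.3],
  ],
)

```text
t: 1.8
tcp_pos: [0.4589, -0.0358, 0.2507]
tcp_rot: [[-0.97, 0.242, 0.001], [0.242, 0.97, 0.0], [-0.001, 0.0, -1.0]]
wrist_force: [0.2, -0.3, -0.8]
finger_gap: 0.0557
gripper_force: 0.0
```

Call:
step_arm(
  plan=[
    [[0,0,0],[-0.06,-0.078,0],0.3],
    [[0,0,0],[-0.06,-0.078,0],0.3],
    [[0,0,0],[-0.06,-0.078,0],0.3],
    [[0,0,0],[0,0,0.08],0.3],
    [[0,0,0],[0,0,0.08],0.3],
  ],
)

```text
t: 2.3
tcp_pos: [0.5195, -0.1716, 0.1711]
tcp_rot: [[-0.97, 0.245, 0.005], [0.245, 0.97, -0.002], [-0.005, -0.001, -1.0]]
wrist_force: [-0.2, -0.2, -0.5]
finger_gap: 0.0553
gripper_force: 0.0
```

```bash
cat >> h.py <<'E'
BC=np.array([.5353,-.2135]);BA=np.radians(-14)
bx=np.array([np.cos(BA),np.sin(BA)]);by=np.array([-bx[1],bx[0]])
def b2w(x,y): return BC+bx*x+by*y
def w2b(p): d=np.array(p[:2])-BC; return np.array([d@bx,d@by])
def to(x,y,z):
    s=manip.get_state(); d=np.array([x,y,z])-s["tcp_pos"]; print("delta norm",(s["tcp_rot"].T@d/.5).round(4),"tcp",s["tcp_pos"].round(4),"t",s["t"])
E
python3 - <<'E'
from h import *
to(.5318,-.2097,.07)
c=cam("top");I=cv2.imread("pics/top0.png");g=I[185:235,412:465,:]
big=cv2.GaussianBlur(cv2.resize(cv2.cvtColor(g,cv2.COLOR_BGR2GRAY),None,fx=4,fy=4,interpolation=cv2.INTER_CUBIC),(5,5),0)
r=cv2.HoughCircles(big,cv2.HOUGH_GRADIENT,1,30,param1=60,param2=15,minRadius=48,maxRadius=66)
for x,y,R in r[0][:4]:
    p=onz(c,x/4+412,y/4+185,.054); print("tin",p.round(4),R/4/549*1.04,w2b(p))
print("striker b",w2b([.5318,-.2097]))
for u,v,z in((522,161,.105),(113,155,.17),(347,212,.009),(497,244,.009),(304,295,.006)): print(onz(c,u,v,z).round(3))
E
```

```text
delta norm [-0.0414 -0.0677  0.2024] tcp [ 0.5195 -0.1716  0.1711] t 2.3
tin [ 0.5926 -0.2281  0.054 ] 0.0251949 [ 0.05911295 -0.00029852]
striker b [-0.00431534  0.0028404 ]
[ 0.676 -0.372  0.105]
[0.676 0.346 0.17 ]
[ 0.592 -0.059  0.009]
[ 0.528 -0.355  0.009]
[0.428 0.026 0.006]
```

Call:
step_arm(
  plan=[
    [[0,0,0],[-0.02,-0.034,0.07],0.3],
    [[0,0,0],[-0.021,-0.034,0.07],0.3],
    [[0,0,0],[0,0,0.062],0.3],
    [[0,0,0],[0,0,0],0.3],
    [[0,0,0],[0,0,0],0.3],
  ],
  grip_force=30,
)

```text
t: 2.85
tcp_pos: [0.5288, -0.2065, 0.0696]
tcp_rot: [[-0.97, 0.241, -0.001], [0.241, 0.97, 0.001], [0.001, 0.0, -1.0]]
wrist_force: [0.1, 1.0, 0.6]
finger_gap: 0.0553
gripper_force: 0.0
```

```bash
python3 -c "
from h import *
to(.5318,-.2097,.04)"
```

```text
delta norm [-0.0074 -0.0048  0.0591] tcp [ 0.5288 -0.2065  0.0696] t 2.85
```

Call:
step_arm(
  plan=[
    [[0,0,0],[-0.0075,-0.005,0.05],0.3],
    [[0,0,0],[0,0,0.02],0.3],
    [[0,0,0],[0,0,0.006],0.3],
    [[0,0,0],[0,0,0.006],0.3],
    [[0,0,0],[0,0,0],0.3],
  ],
)

```text
t: 3.35
tcp_pos: [0.5325, -0.2102, 0.0291]
tcp_rot: [[-0.97, 0.241, 0.001], [0.241, 0.97, -0.0], [-0.001, -0.0, -1.0]]
wrist_force: [0.6, 0.5, 0.4]
finger_gap: 0.0554
gripper_force: 0.0
```

Call:
step_arm(
  plan=[
    [[0,0,0],[0,0,0.006],0.3],
    [[0,0,0],[0,0,0.004],0.2],
    [[0,0,0],[0,0,0],0.1],
    [[0,0,0],[0,0,0],0.1],
  ],
)

```text
t: 3.75
tcp_pos: [0.5321, -0.2102, 0.0232]
tcp_rot: [[-0.97, 0.242, -0.0], [0.242, 0.97, 0.0], [0.0, -0.0, -1.0]]
wrist_force: [-0.2, 0.4, -0.4]
finger_gap: 0.0469
gripper_force: 0.0
```

Call:
step_arm(
  plan=[
    [[0,0,0],[0,0,0.004],0],
    [[0,0,0],[0,0,0],-0.1],
    [[0,0,0],[0,0,0],-0.2],
    [[0,0,0],[0,0,0],-0.2],
    [[0,0,0],[0,0,0],-0.2],
  ],
)

```text
t: 4.25
tcp_pos: [0.5326, -0.2106, 0.0217]
tcp_rot: [[-0.97, 0.242, 0.001], [0.242, 0.97, -0.001], [-0.001, -0.0, -1.0]]
wrist_force: [0.3, -0.2, 3.7]
finger_gap: 0.0389
gripper_force: 32.6
```

Call:
step_arm(
  plan=[
    [[0,0,0],[0,0,-0.04],-0.25],
    [[0,0,0],[0,0,-0.08],-0.25],
    [[0,0,0],[0,0,-0.08],-0.25],
    [[0,0,0],[0.053,0.068,0],-0.25],
    [[0,0,0],[0.053,0.068,0],-0.25],
  ],
)

```text
t: 4.75
tcp_pos: [0.4982, -0.1317, 0.1229]
tcp_rot: [[-0.97, 0.244, 0.004], [0.244, 0.97, -0.001], [-0.004, -0.0, -1.0]]
wrist_force: [-0.3, 0.5, -0.5]
finger_gap: 0.0393
gripper_force: 30.3
```

Call:
step_arm(
  plan=[
    [[0,0,0],[0.053,0.068,0],-0.25],
    [[0,0,0],[0.053,0.068,0],-0.25],
    [[0,0,0],[0.053,0.068,0],-0.25],
    [[0,0,0],[0.053,0.068,0],-0.25],
    [[0,0,0],[0,0,0],-0.25],
  ],
)

```text
t: 5.25
tcp_pos: [0.4228, 0.0297, 0.1199]
tcp_rot: [[-0.971, 0.237, -0.006], [0.237, 0.971, 0.001], [0.006, 0.0, -1.0]]
wrist_force: [-0.3, -0.4, -0.4]
finger_gap: 0.0392
gripper_force: 30.4
```

Call:
step_arm(
  plan=[
    [[0,0,0],[0,0,0.08],-0.25],
    [[0,0,0],[0,0,0.08],-0.25],
    [[0,0,0],[0,0,0.025],-0.25],
    [[0,0,0],[0,0,0],-0.25],
  ],
)

```text
t: 5.65
tcp_pos: [0.4249, 0.0258, 0.0268]
tcp_rot: [[-0.97, 0.242, -0.006], [0.242, 0.97, 0.0], [0.006, -0.001, -1.0]]
wrist_force: [0.2, 0.5, 0.4]
finger_gap: 0.0392
gripper_force: 30.4
```

Call:
step_arm(
  plan=[
    [[0,0,0],[0,0,0.005],-0.25],
    [[0,0,0],[0,0,0],0.1],
    [[0,0,0],[0,0,0],0.4],
    [[0,0,0],[0,0,-0.084],0.55],
    [[0,0,0],[0,0,-0.084],0.55],
  ],
)

```text
t: 6.15
tcp_pos: [0.4259, 0.0261, 0.1106]
tcp_rot: [[-0.97, 0.242, -0.003], [0.242, 0.97, 0.0], [0.003, -0.001, -1.0]]
wrist_force: [1.5, -0.3, 0.0]
finger_gap: 0.0663
gripper_force: 0.0
```

Call:
step_arm(
  plan=[
    [[0,0,0],[0,0,-0.084],0.55],
    [[0,0,0],[-0.064,-0.0588,0],0.55],
    [[0,0,0],[-0.064,-0.0588,0],0.55],
    [[0,0,0],[-0.064,-0.0588,0],0.55],
    [[0,0,0],[-0.064,-0.0588,0],0.55],
  ],
)

```text
t: 6.65
tcp_pos: [0.5243, -0.1206, 0.1541]
tcp_rot: [[-0.97, 0.242, 0.003], [0.242, 0.97, -0.001], [-0.003, -0.0, -1.0]]
wrist_force: [-0.0, 0.9, -0.1]
finger_gap: 0.0662
gripper_force: 0.0
```

Call:
step_arm(
  plan=[
    [[0,0,0],[-0.064,-0.0588,0],0.55],
    [[0,0,0],[-0.064,-0.0588,0],0.55],
    [[0,0,0],[-0.064,-0.0588,0],0.55],
    [[0,0,0],[0,0,0],0.55],
    [[0,0,0],[0,0,0],0.55],
  ],
)

```text
t: 7.15
tcp_pos: [0.5949, -0.2286, 0.1529]
tcp_rot: [[-0.97, 0.243, 0.001], [0.243, 0.97, -0.0], [-0.001, 0.0, -1.0]]
wrist_force: [-0.9, -0.3, -0.5]
finger_gap: 0.066
gripper_force: 0.0
```

```bash
python3 -c "
from h import *
to(.5926,-.2281,.045)
c=cam('top');cv2.imwrite('pics/a1.png',c['pixels'][140:340,240:500])
b=(c['pixels'].max(2)<45)[265:325,270:340]
k=max(blobs(b),key=cv2.contourArea)+[270,265];p,r=cv2.minEnclosingCircle(k);print(p,r,onz(c,*p,.015))"
```

```text
delta norm [ 4.900e-03 -2.000e-04  2.159e-01] tcp [ 0.5949 -0.2286  0.1529] t 7.15
(304.63470458984375, 295.3445739746094) 9.92696475982666 [0.42814207 0.02472183 0.015     ]
```

Call:
step_arm(
  plan=[
    [[0,0,0],[0.003,0,0.08],0.55],
    [[0,0,0],[0,0,0.08],0.55],
    [[0,0,0],[0,0,0.05],0.55],
    [[0,0,0],[0,0,0],0.3],
    [[0,0,0],[0,0,0],0],
  ],
  grip_force=40,
)

```text
t: 7.7
tcp_pos: [0.5928, -0.2261, 0.0476]
tcp_rot: [[-0.971, 0.241, -0.001], [0.241, 0.971, 0.001], [0.001, 0.0, -1.0]]
wrist_force: [1.3, -0.1, -0.1]
finger_gap: 0.0473
gripper_force: 42.0
```

Call:
step_arm(
  plan=[
    [[0,0,0],[0,0,0],-0.1],
    [[0,0,0],[0,0,0],-0.1],
    [[0,0,0],[0,0,0],-0.1],
  ],
)

```text
t: 8.0
tcp_pos: [0.5945, -0.2278, 0.0492]
tcp_rot: [[-0.97, 0.242, 0.003], [0.242, 0.97, -0.001], [-0.003, -0.001, -1.0]]
wrist_force: [0.9, -0.4, -0.5]
finger_gap: 0.0481
gripper_force: 42.1
```

Call:
step_arm(
  plan=[
    [[0,0,0],[0,0,-0.04],-0.15],
    [[0,0,0],[0,0,-0.04],-0.15],
    [[0,0,0],[0.069,0,0],-0.15],
    [[0,0,0],[0.069,0,0],-0.15],
    [[0,0,0],[0,0,0],-0.15],
  ],
)

```text
t: 8.5
tcp_pos: [0.5206, -0.2084, 0.0862]
tcp_rot: [[-0.97, 0.242, -0.007], [0.242, 0.97, 0.003], [0.008, 0.002, -1.0]]
wrist_force: [-0.5, 0.2, -1.2]
finger_gap: 0.0479
gripper_force: 42.2
```

Call:
step_arm(
  plan=[
    [[0,0,0],[0,0,0],-0.15],
    [[0,0,0],[0,0,0.06],-0.15],
    [[0,0,0],[0,0,0.04],-0.15],
    [[0,0,0],[0,0,0.01],-0.15],
    [[0,0,0],[0,0,0],-0.15],
  ],
)

```text
t: 9.0
tcp_pos: [0.527, -0.2109, 0.0319]
tcp_rot: [[-0.97, 0.242, -0.0], [0.242, 0.97, 0.0], [0.0, 0.0, -1.0]]
wrist_force: [-0.0, -0.8, -0.1]
finger_gap: 0.0478
gripper_force: 42.2
```

Call:
step_arm(
  plan=[
    [[0,0,0],[0,0,0.003],-0.15],
    [[0,0,0],[0,0,0],0.1],
    [[0,0,0],[0,0,0],0.4],
    [[0,0,0],[0,0,-0.09],0.4],
    [[0,0,0],[0,0,-0.09],0.3],
  ],
)

```text
t: 9.5
tcp_pos: [0.5249, -0.21, 0.1202]
tcp_rot: [[-0.97, 0.242, -0.004], [0.242, 0.97, 0.002], [0.004, 0.001, -1.0]]
wrist_force: [0.6, -1.0, 0.4]
finger_gap: 0.0558
gripper_force: 0.0
```

Call:
step_arm(
  plan=[
    [[0,0,0],[0.051,0.0682,0],0.3],
    [[0,0,0],[0.051,0.0682,0],0.3],
    [[0,0,0],[0.051,0.0682,0],0.3],
    [[0,0,0],[0.051,0.0682,0],0.3],
    [[0,0,0],[0.051,0.0682,0],0.3],
  ],
)

```text
t: 10.0
tcp_pos: [0.4437, -0.0132, 0.1218]
tcp_rot: [[-0.97, 0.242, 0.002], [0.242, 0.97, -0.0], [-0.002, 0.0, -1.0]]
wrist_force: [1.3, 1.6, 0.7]
finger_gap: 0.0558
gripper_force: 0.0
```

Call:
step_arm(
  plan=[
    [[0,0,0],[0.051,0.0682,0],0.3],
    [[0,0,0],[0,0,0],0.3],
    [[0,0,0],[0,0,0],0.3],
  ],
)

```text
t: 10.3
tcp_pos: [0.4278, 0.0255, 0.1216]
tcp_rot: [[-0.971, 0.239, 0.002], [0.239, 0.971, -0.0], [-0.002, 0.0, -1.0]]
wrist_force: [0.5, 0.2, -0.2]
finger_gap: 0.0556
gripper_force: 0.0
```

```bash
python3 -c "
from h import *
to(.4275,.025,.0245)
c=cam('top');cv2.imwrite('pics/a2.png',cv2.resize(c['pixels'][150:310,270:490],None,fx=3,fy=3))"
```

```text
delta norm [ 0.0007 -0.0011  0.1941] tcp [0.4278 0.0255 0.1216] t 10.3
```

View pics/a2.png

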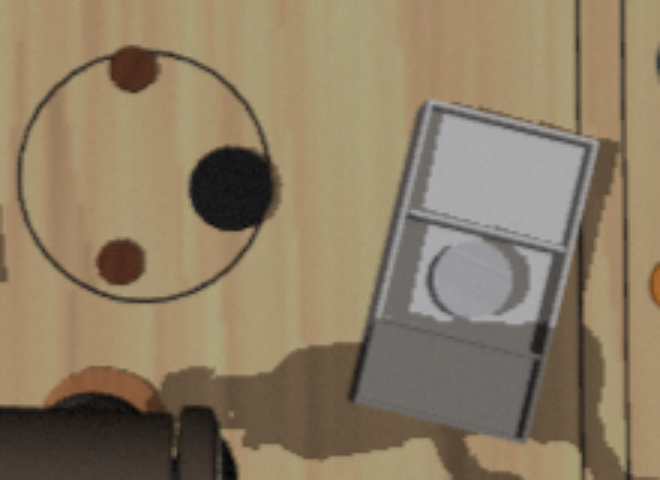

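The picture shows the tin standing in the middle bay (478,277), and both men still in place. Next I pick up the striker.

Call:
step_arm(
  plan=[
    [[0,0,0],[0,0,0.08],0.3],
    [[0,0,0],[0,0,0.08],0.3],
    [[0,0,0],[0,0,0.034],0.2],
    [[0,0,0],[0,0,0],0],
    [[0,0,0],[0,0,0],-0.2],
  ],
  grip_force=30,
)

```text
t: 10.85
tcp_pos: [0.4293, 0.0233, 0.024]
tcp_rot: [[-0.97, 0.244, 0.002], [0.244, 0.97, -0.0], [-0.002, 0.0, -1.0]]
wrist_force: [0.8, -0.6, -0.4]
finger_gap: 0.0392
gripper_force: 30.2
```

Call:
step_arm(
  plan=[
    [[0,0,0],[0,0,0],-0.25],
    [[0,0,0],[0,0,0],-0.25],
    [[0,0,0],[0,0,-0.08],-0.25],
    [[0,0,0],[0,0,-0.08],-0.25],
    [[0,0,0],[0,0,-0.02],-0.25],
  ],
)

```text
t: 11.35
tcp_pos: [0.4306, 0.0245, 0.1174]
tcp_rot: [[-0.97, 0.242, 0.008], [0.242, 0.97, -0.0], [-0.008, 0.001, -1.0]]
wrist_force: [0.6, -0.4, 0.6]
finger_gap: 0.0393
gripper_force: 30.4
```

Call:
step_arm(
  plan=[
    [[0,0,0],[-0.064,-0.0587,0],-0.25],
    [[0,0,0],[-0.064,-0.0587,0],-0.25],
    [[0,0,0],[-0.064,-0.0587,0],-0.25],
    [[0,0,0],[-0.064,-0.0587,0],-0.25],
    [[0,0,0],[-0.064,-0.0587,0],-0.25],
  ],
)

```text
t: 11.85
tcp_pos: [0.5473, -0.1578, 0.1131]
tcp_rot: [[-0.97, 0.242, -0.001], [0.242, 0.97, 0.0], [0.001, 0.0, -1.0]]
wrist_force: [0.2, 1.1, -0.6]
finger_gap: 0.0395
gripper_force: 30.4
```

Call:
step_arm(
  plan=[
    [[0,0,0],[-0.064,-0.0587,0],-0.25],
    [[0,0,0],[-0.064,-0.0587,0],-0.25],
    [[0,0,0],[0,0,0],-0.25],
    [[0,0,0],[0,0,0],-0.25],
    [[0,0,0],[0,0,0],-0.25],
  ],
)

```text
t: 12.35
tcp_pos: [0.5935, -0.2276, 0.1126]
tcp_rot: [[-0.97, 0.242, -0.003], [0.242, 0.97, 0.002], [0.003, 0.001, -1.0]]
wrist_force: [0.0, 0.3, -1.2]
finger_gap: 0.0392
gripper_force: 30.5
```

```bash
python3 -c "
from h import *
to(*b2w(.063,0),.041)"
```

```text
delta norm [-0.0067 -0.001   0.1432] tcp [ 0.5935 -0.2276  0.1126] t 12.35
```

Call:
step_arm(
  plan=[
    [[0,0,0],[-0.006,0,0.08],-0.25],
    [[0,0,0],[0,0,0.05],-0.25],
    [[0,0,0],[0,0,0.011],-0.25],
    [[0,0,0],[0,0,0],-0.25],
    [[0,0,0],[0,0,0.003],0],
  ],
)

```text
t: 12.85
tcp_pos: [0.5988, -0.2291, 0.0431]
tcp_rot: [[-0.971, 0.241, 0.002], [0.241, 0.971, -0.001], [-0.002, -0.0, -1.0]]
wrist_force: [0.4, -0.8, -0.3]
finger_gap: 0.0427
gripper_force: 0.0
```

Call:
step_arm(
  plan=[
    [[0,0,0],[0,0,0],0.3],
    [[0,0,0],[0,0,0],0.3],
    [[0,0,0],[0,0,-0.08],0.3],
    [[0,0,0],[0,0,-0.08],0.05],
    [[0,0,0],[0,0,0],0.05],
  ],
)

```text
t: 13.35
tcp_pos: [0.6032, -0.2318, 0.1296]
tcp_rot: [[-0.97, 0.242, 0.013], [0.242, 0.97, -0.006], [-0.014, -0.003, -1.0]]
wrist_force: [1.2, -0.9, 0.8]
finger_gap: 0.045
gripper_force: 0.0
```

```bash
cat >> h.py <<'E'
def men():
    c=cam("top");h=cv2.cvtColor(c["pixels"],cv2.COLOR_BGR2HSV).astype(int)
    br=(h[...,0]<14)&(h[...,1]>125)&(h[...,2]<95); br[:50]=0;br[385:]=0;br[:,:110]=0;br[:,525:]=0
    for k in blobs(br,60):
        (x,y),r=cv2.minEnclosingCircle(k)
        if r<10: print("man",x,y,r,onz(c,x,y,.008).round(4))
    return c
E
python3 -c "
from h import *
c=men()
to(.5427,.0146,.12)
cv2.imwrite('pics/a3.png',cv2.resize(c['pixels'][165:315,375:495],None,fx=3,fy=3))"
```

```text
man 309.5 237.0 7.43313455581665 [0.5429 0.0152 0.008 ]
man 313.5 172.5 7.382511615753174 [0.6713 0.0072 0.008 ]
delta norm [0.2327 0.4483 0.0106] tcp [ 0.6014 -0.231   0.1269] t 13.4
```

Call:
step_arm(
  plan=[
    [[0,0,0],[0.038,0.0747,0],0.05],
    [[0,0,0],[0.038,0.0747,0],0.05],
    [[0,0,0],[0.038,0.0747,0],0.05],
    [[0,0,0],[0.038,0.0747,0],0.05],
    [[0,0,0],[0.038,0.0747,0],0.05],
  ],
)

```text
t: 13.9
tcp_pos: [0.5495, -0.0237, 0.121]
tcp_rot: [[-0.97, 0.242, -0.001], [0.242, 0.97, 0.0], [0.001, -0.0, -1.0]]
wrist_force: [0.3, 0.1, 0.3]
finger_gap: 0.0449
gripper_force: 0.0
```

Call:
step_arm(
  plan=[
    [[0,0,0],[0.038,0.0747,0],0.05],
    [[0,0,0],[0,0,0.06],0.05],
    [[0,0,0],[0,0,0.06],0.05],
    [[0,0,0],[0,0,0],0.05],
    [[0,0,0],[0,0,0],0.05],
  ],
)

```text
t: 14.4
tcp_pos: [0.5404, 0.0156, 0.061]
tcp_rot: [[-0.97, 0.242, -0.003], [0.242, 0.97, 0.0], [0.003, -0.001, -1.0]]
wrist_force: [-0.6, 1.0, -0.3]
finger_gap: 0.0448
gripper_force: 0.0
```

```bash
python3 -c "
from h import *
to(.5435,.0150,.02)"
```

```text
delta norm [-0.0066  0.0003  0.0819] tcp [0.5404 0.0156 0.061 ] t 14.4
```

Call:
step_arm(
  plan=[
    [[0,0,0],[-0.006,0,0.06],0.05],
    [[0,0,0],[0,0,0.02],0.05],
    [[0,0,0],[0,0,0],-0.1],
    [[0,0,0],[0,0,0],-0.45],
    [[0,0,0],[0,0,0],-0.45],
  ],
  grip_force=30,
)

```text
t: 14.9
tcp_pos: [0.5455, 0.0147, 0.0231]
tcp_rot: [[-0.97, 0.242, 0.002], [0.242, 0.97, -0.0], [-0.002, 0.0, -1.0]]
wrist_force: [0.1, 0.8, 0.1]
finger_gap: 0.0285
gripper_force: 29.6
```

Call:
step_arm(
  plan=[
    [[0,0,0],[0,0,0],-0.45],
    [[0,0,0],[0,0,-0.08],-0.45],
    [[0,0,0],[0,0,-0.08],-0.45],
    [[0,0,0],[0,0,0],-0.45],
  ],
)

```text
t: 15.3
tcp_pos: [0.5499, 0.0147, 0.1082]
tcp_rot: [[-0.97, 0.242, 0.013], [0.242, 0.97, -0.001], [-0.013, 0.003, -1.0]]
wrist_force: [0.9, -0.8, 0.8]
finger_gap: 0.0285
gripper_force: 29.8
```

```bash
python3 -c "
from h import *
to(*b2w(-.071,.018),.1)"
```

```text
delta norm [ 0.0602 -0.4139  0.0146] tcp [0.5499 0.0147 0.1082] t 15.3
```

Call:
step_arm(
  plan=[
    [[0,0,0],[0.01,-0.083,0],-0.45],
    [[0,0,0],[0.01,-0.083,0],-0.45],
    [[0,0,0],[0.01,-0.083,0],-0.45],
    [[0,0,0],[0.01,-0.083,0],-0.45],
    [[0,0,0],[0.01,-0.083,0],-0.45],
  ],
)

```text
t: 15.8
tcp_pos: [0.4692, -0.1817, 0.1019]
tcp_rot: [[-0.97, 0.241, 0.0], [0.241, 0.97, -0.0], [-0.001, -0.0, -1.0]]
wrist_force: [-0.0, -0.3, -0.3]
finger_gap: 0.0285
gripper_force: 29.8
```

Call:
step_arm(
  plan=[
    [[0,0,0],[0,0,0],-0.45],
    [[0,0,0],[0,0,0],-0.45],
    [[0,0,0],[0,0,0],-0.45],
  ],
)

```text
t: 16.1
tcp_pos: [0.4701, -0.1796, 0.1017]
tcp_rot: [[-0.97, 0.241, 0.0], [0.241, 0.97, 0.0], [0.0, 0.0, -1.0]]
wrist_force: [1.1, 0.7, -0.0]
finger_gap: 0.0285
gripper_force: 29.8
```

```bash
python3 -c "
from h import *
to(*b2w(-.071,.018),.043)"
```

```text
delta norm [-0.0009  0.0018  0.1174] tcp [ 0.4701 -0.1796  0.1017] t 16.1
```

Call:
step_arm(
  plan=[
    [[0,0,0],[0,0,0.06],-0.45],
    [[0,0,0],[0,0,0.052],-0.45],
    [[0,0,0],[0,0,0],-0.45],
    [[0,0,0],[0,0,0],-0.2],
    [[0,0,0],[0,0,0],-0.2],
  ],
)

```text
t: 16.6
tcp_pos: [0.4713, -0.1802, 0.0469]
tcp_rot: [[-0.971, 0.24, 0.002], [0.24, 0.971, -0.001], [-0.002, -0.0, -1.0]]
wrist_force: [0.2, 0.4, 0.6]
finger_gap: 0.0343
gripper_force: 0.0
```

Call:
step_arm(
  plan=[
    [[0,0,0],[0,0,0],-0.2],
    [[0,0,0],[0,0,-0.04],-0.2],
    [[0,0,0],[0,0,-0.08],0.05],
    [[0,0,0],[0,0,-0.03],0.05],
    [[0,0,0],[0,0,0],0.05],
  ],
)

```text
t: 17.1
tcp_pos: [0.473, -0.1818, 0.1248]
tcp_rot: [[-0.97, 0.242, 0.008], [0.242, 0.97, -0.004], [-0.009, -0.002, -1.0]]
wrist_force: [0.6, -0.6, 0.8]
finger_gap: 0.0452
gripper_force: 0.0
```

```bash
python3 -c "
from h import *
c=men()
to(.672,.0074,.12)
cv2.imwrite('pics/a4.png',cv2.resize(c['pixels'][165:315,375:495],None,fx=3,fy=3))"
```

```text
man 313.5 172.27777099609375 7.279782772064209 [0.6718 0.0072 0.008 ]
delta norm [-0.2978  0.4628  0.0069] tcp [ 0.4715 -0.1811  0.1229] t 17.15
```

Call:
step_arm(
  plan=[
    [[0,0,0],[-0.05,0.077,0],0.05],
    [[0,0,0],[-0.05,0.077,0],0.05],
    [[0,0,0],[-0.05,0.077,0],0.05],
    [[0,0,0],[-0.05,0.077,0],0.05],
    [[0,0,0],[-0.05,0.077,0],0.05],
  ],
)

```text
t: 17.65
tcp_pos: [0.6377, -0.0223, 0.1189]
tcp_rot: [[-0.97, 0.242, -0.003], [0.242, 0.97, 0.0], [0.003, -0.001, -1.0]]
wrist_force: [-0.4, -1.2, 0.5]
finger_gap: 0.045
gripper_force: 0.0
```

Call:
step_arm(
  plan=[
    [[0,0,0],[-0.05,0.077,0],0.05],
    [[0,0,0],[0,0,0.06],0.05],
    [[0,0,0],[0,0,0.06],0.05],
    [[0,0,0],[0,0,0],0.05],
    [[0,0,0],[0,0,0],0.05],
  ],
)

```text
t: 18.15
tcp_pos: [0.6695, 0.0075, 0.0587]
tcp_rot: [[-0.97, 0.242, -0.005], [0.242, 0.97, 0.0], [0.004, -0.001, -1.0]]
wrist_force: [-0.9, 0.2, -0.3]
finger_gap: 0.0445
gripper_force: 0.0
```

```bash
python3 -c "
from h import *
to(.672,.0074,.0215)
c=cam('scene');h=cv2.cvtColor(c['pixels'],cv2.COLOR_BGR2HSV).astype(int)
m=(h[...,0]<16)&(h[...,1]>100)&(h[...,2]<95);m[:220]=0;m[320:]=0;m[:,:280]=0;m[:,430:]=0
for k in blobs(m,20): p,r=cv2.minEnclosingCircle(k); print(p,r)
cv2.imwrite('pics/a5.png',cv2.resize(c['pixels'][180:360,190:430],None,fx=3,fy=3))
"
```

```text
delta norm [-0.0052  0.001   0.0744] tcp [0.6695 0.0075 0.0587] t 18.15
(363.5, 276.0) 6.265082359313965
```

View pics/a5.png

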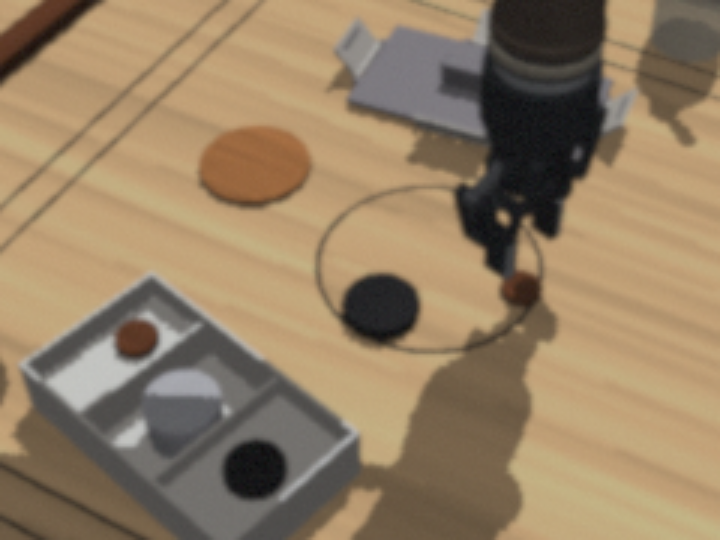

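The scene view shows one man in the narrow bay (135,338), the tin in the middle bay (182,405) and the striker flat in the shallow bay (255,470). The last man is under the gripper (521,288).

Call:
step_arm(
  plan=[
    [[0,0,0],[-0.005,0.001,0.06],0.05],
    [[0,0,0],[0,0,0.015],0.05],
    [[0,0,0],[0,0,0],-0.1],
    [[0,0,0],[0,0,0],-0.45],
    [[0,0,0],[0,0,0],-0.45],
  ],
  grip_force=30,
)

```text
t: 18.7
tcp_pos: [0.6751, 0.0072, 0.025]
tcp_rot: [[-0.97, 0.242, 0.003], [0.242, 0.97, -0.0], [-0.003, 0.001, -1.0]]
wrist_force: [0.7, -0.3, -0.5]
finger_gap: 0.0282
gripper_force: 29.5
```

Call:
step_arm(
  plan=[
    [[0,0,0],[0,0,0],-0.45],
    [[0,0,0],[0,0,-0.08],-0.45],
    [[0,0,0],[0,0,-0.08],-0.45],
    [[0,0,0],[0,0,0],-0.45],
    [[0,0,0],[0,0,0],-0.45],
  ],
)

```text
t: 19.2
tcp_pos: [0.6756, 0.0073, 0.106]
tcp_rot: [[-0.97, 0.242, 0.005], [0.242, 0.97, -0.0], [-0.005, 0.001, -1.0]]
wrist_force: [-0.2, 0.4, -1.1]
finger_gap: 0.0283
gripper_force: 29.7
```

```bash
python3 -c "
from h import *
to(*b2w(-.071,-.0195),.1)"
```

```text
delta norm [ 0.3076 -0.5354  0.01  ] tcp [0.6756 0.0073 0.106 ] t 19.2
```

Call:
step_arm(
  plan=[
    [[0,0,0],[0.043,-0.0765,0],-0.45],
    [[0,0,0],[0.043,-0.0765,0],-0.45],
    [[0,0,0],[0.043,-0.0765,0],-0.45],
    [[0,0,0],[0.043,-0.0765,0],-0.45],
    [[0,0,0],[0.043,-0.0765,0],-0.45],
  ],
)

```text
t: 19.7
tcp_pos: [0.5207, -0.1526, 0.1017]
tcp_rot: [[-0.97, 0.241, -0.003], [0.241, 0.97, 0.001], [0.003, 0.0, -1.0]]
wrist_force: [0.4, -0.8, 0.1]
finger_gap: 0.0281
gripper_force: 29.7
```

Call:
step_arm(
  plan=[
    [[0,0,0],[0.043,-0.0765,0],-0.45],
    [[0,0,0],[0.043,-0.0765,0],-0.45],
    [[0,0,0],[0,0,0],-0.45],
    [[0,0,0],[0,0,0],-0.45],
    [[0,0,0],[0,0,0],-0.45],
  ],
)

```text
t: 20.2
tcp_pos: [0.4634, -0.2153, 0.1027]
tcp_rot: [[-0.97, 0.242, -0.001], [0.242, 0.97, 0.001], [0.001, 0.001, -1.0]]
wrist_force: [0.3, -0.4, -0.3]
finger_gap: 0.028
gripper_force: 29.7
```

```bash
python3 -c "
from h import *
to(*b2w(-.071,-.0195),.055)"
```

```text
delta norm [ 0.0032 -0.0007  0.0955] tcp [ 0.4634 -0.2153  0.1027] t 20.2
```

Call:
step_arm(
  plan=[
    [[0,0,0],[0.003,0,0.06],-0.45],
    [[0,0,0],[0,0,0.043],-0.45],
    [[0,0,0],[0,0,0],-0.45],
    [[0,0,0],[0,0,0],-0.2],
    [[0,0,0],[0,0,0],-0.2],
  ],
)

```text
t: 20.7
tcp_pos: [0.4632, -0.2157, 0.0528]
tcp_rot: [[-0.971, 0.241, 0.002], [0.241, 0.971, -0.001], [-0.002, -0.001, -1.0]]
wrist_force: [-1.0, 0.2, 1.0]
finger_gap: 0.0339
gripper_force: 0.0
```

Call:
step_arm(
  plan=[
    [[0,0,0],[0,0,0],-0.2],
    [[0,0,0],[0,0,-0.06],-0.2],
    [[0,0,0],[0,0,-0.08],-0.2],
    [[0,0,0],[0,0,-0.08],-0.2],
    [[0,0,0],[0,0.09,0],-0.2],
  ],
)

```text
t: 21.2
tcp_pos: [0.4781, -0.1777, 0.1697]
tcp_rot: [[-0.969, 0.247, 0.015], [0.247, 0.969, -0.009], [-0.017, -0.005, -1.0]]
wrist_force: [1.0, -0.1, 0.7]
finger_gap: 0.034
gripper_force: 0.0
```

Call:
step_arm(
  plan=[
    [[0,0,0],[0.0035,0.093,0],-0.2],
    [[0,0,0],[0.0035,0.093,0],-0.2],
    [[0,0,0],[0.0035,0.093,0],-0.2],
    [[0,0,0],[0.0035,0.093,0],-0.2],
    [[0,0,0],[0.0035,0.093,0],-0.2],
  ],
)

```text
t: 21.7
tcp_pos: [0.5211, 0.0576, 0.1632]
tcp_rot: [[-0.97, 0.242, 0.003], [0.242, 0.97, 0.0], [-0.003, 0.001, -1.0]]
wrist_force: [0.3, -0.8, -0.2]
finger_gap: 0.0342
gripper_force: 0.0
```

```bash
python3 -c "
from h import *
c=men(); h=cv2.cvtColor(c['pixels'],cv2.COLOR_BGR2HSV).astype(int)
m=((h[...,1]<60)&(h[...,2]<124)&(h[...,2]>80)).astype(np.uint8);m[:160]=0;m[305:]=0;m[:,:165]=0;m[:,270:]=0
m=cv2.morphologyEx(m,cv2.MORPH_OPEN,np.ones((7,7),np.uint8)); print('lid',rectpose(c,m>0,.009))
to(.5492,.1935,.16)
c=cam('scene')
cv2.imwrite('pics/a6.png',cv2.resize(c['pixels'][180:400,180:420],None,fx=2.5,fy=2.5))"
```

```text
man 470.0 359.0 8.062357902526855 [ 0.3028 -0.2995  0.008 ]
man 427.17242431640625 279.4137878417969 7.3105149269104 [ 0.4587 -0.2169  0.008 ]
man 408.5 275.0 7.159010887145996 [ 0.4675 -0.1802  0.008 ]Traceback (most recent call last):
  File "<string>", line 5, in <module>
    m=cv2.morphologyEx(m,cv2.MORPH_OPEN,np.ones((7,7),np.uint8)); print('lid',rectpose(c,m>0,.009))
                                                                              ~~~~~~~~^^^^^^^^^^^^
  File "h.py", line 19, in rectpose
    k=max(blobs(m),key=cv2.contourArea); k=cv2.convexHull(k)
ValueError: max() iterable argument is empty
```

Call:
step_arm(
  plan=[
    [[0,0,-0.144],[0,0,0],0],
    [[0,0,-0.144],[0,0,0],0],
    [[0,0,-0.143],[0,0,0],0],
    [[0,0,0],[0,0,0],0],
  ],
)

```text
t: 22.15
tcp_pos: [0.5207, 0.0557, 0.1627]
tcp_rot: [[-0.996, -0.094, 0.002], [-0.094, 0.996, 0.0], [-0.002, -0.0, -1.0]]
wrist_force: [-1.4, -0.2, 0.8]
finger_gap: 0.0429
gripper_force: 0.0
```

```bash
python3 -c "
from h import *
to(.5492,.1935,.10)
s=manip.get_state();print(np.degrees(np.arctan2(s['tcp_rot'][1,1],s['tcp_rot'][0,1])))"
```

```text
delta norm [-0.0825  0.2689  0.1255] tcp [0.5207 0.0557 0.1627] t 22.15
95.41299036524039
```

Call:
step_arm(
  plan=[
    [[0,0,0],[-0.0275,0.0897,0],0],
    [[0,0,0],[-0.0275,0.0896,0],0],
    [[0,0,0],[-0.0275,0.0896,0.03],0],
    [[0,0,0],[0,0,0.08],0],
    [[0,0,0],[0,0,0],0],
  ],
)

```text
t: 22.65
tcp_pos: [0.5447, 0.1935, 0.1024]
tcp_rot: [[-0.996, -0.094, -0.009], [-0.094, 0.996, -0.003], [0.01, -0.002, -1.0]]
wrist_force: [-1.6, -0.6, -1.3]
finger_gap: 0.0424
gripper_force: 0.0
```

Call:
step_arm(
  plan=[
    [[0,0,0],[0,0,0],0],
    [[0,0,0],[0,0,0],0],
  ],
)

```text
t: 22.85
tcp_pos: [0.5499, 0.193, 0.1085]
tcp_rot: [[-0.996, -0.092, 0.003], [-0.092, 0.996, 0.001], [-0.003, 0.0, -1.0]]
wrist_force: [0.5, 0.3, 0.6]
finger_gap: 0.0426
gripper_force: 0.0
```

```bash
python3 -c "
from h import *
to(.5492,.1935,.032)
c=cam('scene')
cv2.imwrite('pics/a6.png',cv2.resize(c['pixels'][150:270,270:430],None,fx=4,fy=4))"
```

```text
delta norm [0.0017 0.0012 0.1529] tcp [0.5499 0.193  0.1085] t 22.85
```

View pics/a6.png

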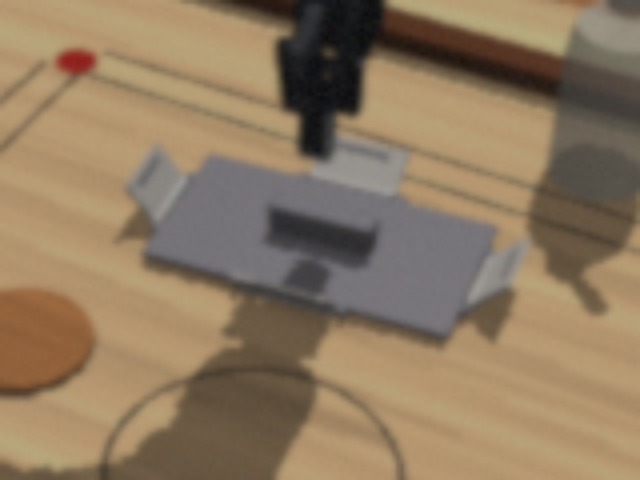

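The lid is undisturbed with its clips up, and the gripper is above the handle at (322,230). Next I descend and grip.

Call:
step_arm(
  plan=[
    [[0,0,0],[0.0015,0.001,0.06],0],
    [[0,0,0],[0,0,0.06],0],
    [[0,0,0],[0,0,0.03],-0.2],
    [[0,0,0],[0,0,0],-0.5],
    [[0,0,0],[0,0,0],-0.8],
  ],
  grip_force=80,
)

```text
t: 23.4
tcp_pos: [0.5486, 0.1937, 0.0326]
tcp_rot: [[-0.996, -0.093, 0.001], [-0.093, 0.996, 0.0], [-0.001, 0.0, -1.0]]
wrist_force: [0.3, -0.3, -2.1]
finger_gap: 0.014
gripper_force: 80.0
```

Call:
step_arm(
  plan=[
    [[0,0,0],[0,0,0],-0.9],
    [[0,0,0],[0,0,0],-0.9],
    [[0,0,0],[0,0,0],-0.9],
  ],
)

```text
t: 23.7
tcp_pos: [0.5484, 0.194, 0.0325]
tcp_rot: [[-0.996, -0.094, 0.001], [-0.094, 0.996, 0.0], [-0.001, 0.0, -1.0]]
wrist_force: [0.1, -0.5, -2.9]
finger_gap: 0.0141
gripper_force: 80.0
```

```bash
python3 -c "
from h import *
to(.5492,.1935,.032)"
```

```text
delta norm [-0.0014 -0.0012  0.0011] tcp [0.5484 0.194  0.0325] t 23.7
```

Call:
step_arm(
  plan=[
    [[0,0,0],[0,0,-0.04],-0.9],
    [[0,0,0],[0,0,-0.06],-0.9],
    [[0,0,0],[0,0,-0.08],-0.9],
    [[0,0,0],[0,0,-0.06],-0.9],
    [[0,0,0.1],[0,0,0],-0.9],
  ],
)

```text
t: 24.2
tcp_pos: [0.5522, 0.1952, 0.1581]
tcp_rot: [[-1.0, -0.014, 0.012], [-0.014, 1.0, 0.003], [-0.012, 0.003, -1.0]]
wrist_force: [1.1, -0.3, -3.1]
finger_gap: 0.0138
gripper_force: 80.3
```

Call:
step_arm(
  plan=[
    [[0,0,0.1],[0,0,0],-0.9],
    [[0,0,0.1],[0,0,0],-0.9],
    [[0,0,0.131],[0,0,0],-0.9],
    [[0,0,0],[-0.0143,-0.0664,0],-0.9],
    [[0,0,0],[-0.0143,-0.0664,0],-0.9],
  ],
)

```text
t: 24.7
tcp_pos: [0.5456, 0.1261, 0.1521]
tcp_rot: [[-0.971, 0.239, 0.001], [0.239, 0.971, 0.0], [-0.001, 0.0, -1.0]]
wrist_force: [0.5, -0.5, -2.2]
finger_gap: 0.0141
gripper_force: 80.1
```

Call:
step_arm(
  plan=[
    [[0,0,0],[-0.0143,-0.0664,0],-0.9],
    [[0,0,0],[-0.0143,-0.0664,0],-0.9],
    [[0,0,0],[-0.0143,-0.0664,0],-0.9],
    [[0,0,0],[-0.0143,-0.0664,0],-0.9],
    [[0,0,0],[-0.0143,-0.0664,0],-0.9],
  ],
)

```text
t: 25.2
tcp_pos: [0.54, -0.045, 0.1521]
tcp_rot: [[-0.97, 0.242, 0.0], [0.242, 0.97, -0.0], [-0.0, 0.0, -1.0]]
wrist_force: [0.2, 1.0, -2.2]
finger_gap: 0.0141
gripper_force: 80.1
```

Call:
step_arm(
  plan=[
    [[0,0,0],[-0.0143,-0.0664,0],-0.9],
    [[0,0,0],[-0.0143,-0.0664,0],-0.9],
    [[0,0,0],[-0.0143,-0.0664,0],-0.9],
    [[0,0,0],[-0.0143,-0.0664,0],-0.9],
    [[0,0,0],[-0.0143,-0.0664,0],-0.9],
  ],
)

```text
t: 25.7
tcp_pos: [0.5346, -0.2147, 0.1521]
tcp_rot: [[-0.97, 0.242, 0.0], [0.242, 0.97, -0.0], [-0.0, 0.0, -1.0]]
wrist_force: [0.9, -0.3, -2.5]
finger_gap: 0.0142
gripper_force: 80.1
```

Call:
step_arm(
  plan=[
    [[0,0,0],[0,0,0],-0.9],
    [[0,0,0],[0,0,0],-0.9],
    [[0,0,0],[0,0,0],-0.9],
  ],
)

```text
t: 26.0
tcp_pos: [0.5345, -0.2126, 0.1516]
tcp_rot: [[-0.97, 0.242, -0.001], [0.242, 0.97, 0.001], [0.001, 0.001, -1.0]]
wrist_force: [0.9, 0.0, -3.0]
finger_gap: 0.0138
gripper_force: 80.1
```

```bash
python3 -c "
from h import *
to(*b2w(-.0008,0),.11)
c=cam('top')
cv2.imwrite('pics/a7.png',cv2.resize(c['pixels'][130:340,330:540],None,fx=2.8,fy=2.8))"
```

```text
delta norm [-0.0005 -0.0014  0.0832] tcp [ 0.5345 -0.2126  0.1516] t 26.0
```

View pics/a7.png

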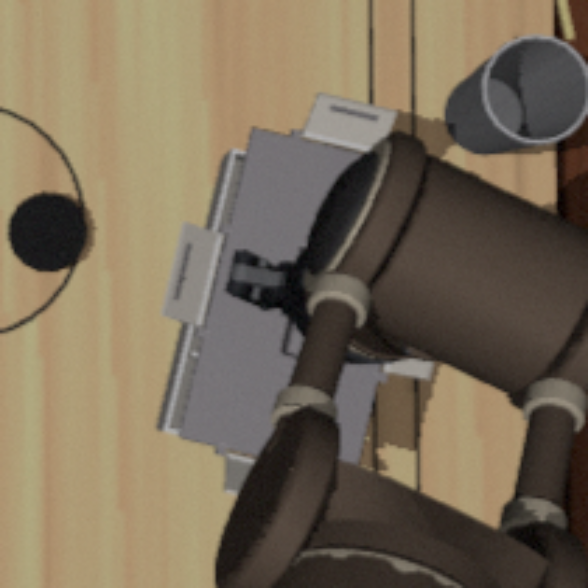

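The lid is level over the box. The visible plate corners on its left edge are at crop (250,128) and (177,438), which I'll compare with the box frame.

```bash
python3 -c "
from h import *
c=cam('top');z=.1516-.0325+.009
for u,v in((250,128),(177,438)): print((w2b(onz(c,u/2.8+330,v/2.8+130,z))*1000).round(1))
# fit left plate edge
h=cv2.cvtColor(c['pixels'],cv2.COLOR_BGR2HSV).astype(int);cv2.imwrite('pics/hold.png',c['pixels'])
from numpy import linspace
g=cv2.cvtColor(c['pixels'],cv2.COLOR_BGR2GRAY).astype(float)
def prof(f): return cv2.remap(g.astype(np.float32),np.array([[p[0] for p in f]],np.float32),np.array([[p[1] for p in f]],np.float32),cv2.INTER_LINEAR)[0]
ts=np.arange(-.012,.012,.0005)
def edge(pt,dr,z):
    best=prof([proj(c,[*(b2w(pt[0]+dr[0]*t,pt[1]+dr[1]*t)),z]) for t in ts]); d=np.abs(np.gradient(cv2.GaussianBlur(best[:,None],(1,5),0)[:,0])); return ts[d.argmax()]*1000,d.max().round(1)
for x in (-.08,-.06,-.05,.05,.06,.08): print('y+ edge',x,edge((x,.057),(0,1),z))
for y in (.048,.04,.036): print('x+',edge((.101,y),(1,0),z),'x-',edge((-.101,y),(1,0),z))
# box rim left edge from initial
c0=c; c=dict(c); g=cv2.cvtColor(cv2.imread('pics/top0.png'),cv2.COLOR_BGR2GRAY).astype(float)
for x in (-.08,-.04,0,.04,.08): print('rim y+',x,edge((x,.056),(0,1),.044),'y-',edge((x,-.056),(0,1),.044))
for y in (-.04,-.02,0,.02,.04): print('rim x+',edge((.1,y),(1,0),.044),'x-',edge((-.1,y),(1,0),.044))
"
```

```text
[99.6 58. ]
[-101.3   56.8]
y+ edge -0.08 (np.float64(10.00000000000002), np.float32(11.3))
y+ edge -0.06 (np.float64(10.50000000000002), np.float32(12.0))
y+ edge -0.05 (np.float64(10.00000000000002), np.float32(11.5))
y+ edge 0.05 (np.float64(10.50000000000002), np.float32(11.3))
y+ edge 0.06 (np.float64(10.50000000000002), np.float32(12.1))
y+ edge 0.08 (np.float64(6.500000000000016), np.float32(15.2))
x+ (np.float64(1.5000000000000118), np.float32(9.6)) x- (np.float64(1.0408340855860843e-14), np.float32(8.4))
x+ (np.float64(1.5000000000000118), np.float32(7.2)) x- (np.float64(1.0408340855860843e-14), np.float32(6.9))
x+ (np.float64(1.0000000000000113), np.float32(9.4)) x- (np.float64(1.0000000000000113), np.float32(8.8))
rim y+ -0.08 (np.float64(0.5000000000000109), np.float32(9.9)) y- (np.float64(8.000000000000018), np.float32(13.8))
rim y+ -0.04 (np.float64(0.5000000000000109), np.float32(10.0)) y- (np.float64(-0.49999999999999), np.float32(11.0))
rim y+ 0 (np.float64(5.500000000000015), np.float32(11.0)) y- (np.float64(3.5000000000000133), np.float32(10.9))
rim y+ 0.04 (np.float64(5.000000000000015), np.float32(10.4)) y- (np.float64(-0.9999999999999905), np.float32(19.1))
rim y+ 0.08 (np.float64(1.0000000000000113), np.float32(10.1)) y- (np.float64(-0.9999999999999905), np.float32(10.3))
rim x+ (np.float64(-6.499999999999996), np.float32(13.8)) x- (np.float64(3.000000000000013), np.float32(9.3))
rim x+ (np.float64(-6.999999999999996), np.float32(14.2)) x- (np.float64(3.5000000000000133), np.float32(11.4))
rim x+ (np.float64(-6.499999999999996), np.float32(15.5)) x- (np.float64(8.500000000000018), np.float32(9.8))
rim x+ (np.float64(-6.999999999999996), np.float32(14.9)) x- (np.float64(3.5000000000000133), np.float32(12.2))
rim x+ (np.float64(-5.999999999999995), np.float32(13.4)) x- (np.float64(9.000000000000018), np.float32(7.6))
```

Call:
step_arm(
  plan=[
    [[0,0,0],[0,0,0.06],-0.9],
    [[0,0,0],[0,0,0.06],-0.9],
    [[0,0,0],[0,-0.001,0.02],-0.9],
    [[0,0,0],[0,0,0],-0.9],
    [[0,0,0],[0,0,0],-0.9],
  ],
)

```text
t: 26.6
tcp_pos: [0.5355, -0.2138, 0.0825]
tcp_rot: [[-0.971, 0.241, 0.001], [0.241, 0.971, -0.001], [-0.001, -0.0, -1.0]]
wrist_force: [0.7, 0.2, -1.9]
finger_gap: 0.0142
gripper_force: 80.1
```

Call:
step_arm(
  plan=[
    [[0,0,0],[0,0,0.006],-0.9],
    [[0,0,0],[0,0,0.004],-0.9],
    [[0,0,0],[0,0,0.003],-0.9],
    [[0,0,0],[0,0,0],-0.9],
  ],
)

```text
t: 27.0
tcp_pos: [0.5348, -0.214, 0.0755]
tcp_rot: [[-0.97, 0.242, 0.0], [0.242, 0.97, -0.0], [-0.0, -0.0, -1.0]]
wrist_force: [0.2, 0.3, -2.6]
finger_gap: 0.014
gripper_force: 80.1
```

Call:
step_arm(
  plan=[
    [[0,0,0],[0,0,0.003],-0.9],
    [[0,0,0],[0,0,0.002],-0.9],
    [[0,0,0],[0,0,0.001],-0.9],
    [[0,0,0],[0,0,0],-0.9],
  ],
)

```text
t: 27.4
tcp_pos: [0.5347, -0.2139, 0.0722]
tcp_rot: [[-0.97, 0.242, -0.0], [0.242, 0.97, 0.0], [0.0, 0.0, -1.0]]
wrist_force: [0.1, 0.4, -3.4]
finger_gap: 0.014
gripper_force: 80.2
```

Call:
step_arm(
  plan=[
    [[0,0,0],[0,0,0.002],-0.9],
    [[0,0,0],[0,0,0.001],-0.9],
    [[0,0,0],[0,0,0],-0.9],
  ],
)

```text
t: 27.7
tcp_pos: [0.5347, -0.214, 0.072]
tcp_rot: [[-0.97, 0.242, -0.001], [0.242, 0.97, 0.0], [0.001, 0.0, -1.0]]
wrist_force: [-2.8, 1.4, 5.3]
finger_gap: 0.0144
gripper_force: 81.4
```

Call:
step_arm(
  plan=[
    [[0,0,0],[0,0,0],-0.5],
    [[0,0,0],[0,0,0],-0.2],
    [[0,0,0],[0,0,0],-0.2],
    [[0,0,0],[0,0,-0.06],-0.2],
    [[0,0,0],[0,0,-0.08],-0.5],
  ],
)

```text
t: 28.2
tcp_pos: [0.5325, -0.2129, 0.1387]
tcp_rot: [[-0.97, 0.242, -0.006], [0.242, 0.97, 0.003], [0.006, 0.001, -1.0]]
wrist_force: [1.1, -0.6, -0.2]
finger_gap: 0.0223
gripper_force: 0.0
```

Call:
step_arm(
  plan=[
    [[0,0,0],[0,0,-0.08],-1],
    [[0,0,0],[0.08,0,0],-1],
    [[0,0,0],[0.08,0,0],-1],
    [[0,0,0],[0.08,0,0],-1],
    [[0,0,0],[0,0,0],-1],
  ],
  grip_force=60,
)

```text
t: 28.7
tcp_pos: [0.4121, -0.1821, 0.1787]
tcp_rot: [[-0.97, 0.242, -0.007], [0.242, 0.97, 0.004], [0.008, 0.002, -1.0]]
wrist_force: [-0.0, -0.4, -0.5]
finger_gap: -0.0004
gripper_force: 0.0
```

```bash
python3 -c "
from h import *
to(*b2w(-.125,0),.11)
c=cam('top');d=cam('scene')
a=cv2.resize(c['pixels'][150:320,370:510],(400,486));b=cv2.resize(d['pixels'][250:400,170:330],(400,375))
b=cv2.copyMakeBorder(b,0,111,0,0,cv2.BORDER_CONSTANT)
cv2.imwrite('pics/a8.png',np.hstack([a,b]))"
```

```text
delta norm [-0.0054 -0.0015  0.1373] tcp [ 0.4121 -0.1821  0.1787] t 28.7
```

View pics/a8.png

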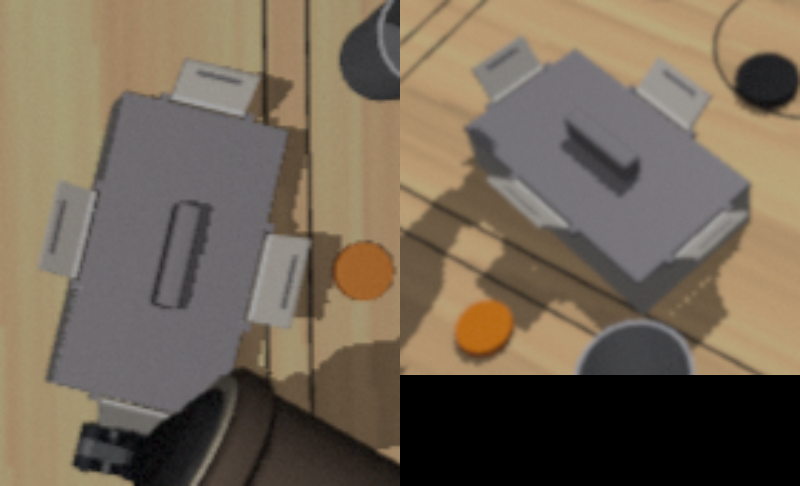

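The lid is seated squarely with all four clips up. The shut fingers stand at the near-end clip3, so I fold that one first.

Call:
step_arm(
  plan=[
    [[0,0,0],[-0.003,-0.0015,0.08],-1],
    [[0,0,0],[0,0,0.06],-1],
    [[0,0,0],[0,0,0.03],-1],
    [[0,0,0],[0,0,0.03],-1],
    [[0,0,0],[0,0,0],-1],
  ],
)

```text
t: 29.3
tcp_pos: [0.4201, -0.1861, 0.0792]
tcp_rot: [[-0.97, 0.242, -0.002], [0.242, 0.97, 0.001], [0.002, 0.001, -1.0]]
wrist_force: [-0.8, 0.6, 1.1]
finger_gap: 0.0002
gripper_force: 0.0
```

```bash
python3 -c "
from h import *
to(*b2w(-.125,0),.041)"
```

```text
delta norm [0.013  0.0025 0.0765] tcp [ 0.4201 -0.1861  0.0792] t 29.3
```

Call:
step_arm(
  plan=[
    [[0,0,0],[0.012,0.002,0],-1],
    [[0,0,0],[0,0,0.025],-1],
    [[0,0,0],[0,0,0.025],-1],
    [[0,0,0],[0,0,0.024],-1],
    [[0,0,0],[0,0,0],-1],
  ],
)

```text
t: 29.8
tcp_pos: [0.4123, -0.1826, 0.0418]
tcp_rot: [[-0.97, 0.242, -0.004], [0.242, 0.97, 0.002], [0.004, 0.001, -1.0]]
wrist_force: [0.2, -0.2, -0.4]
finger_gap: -0.0002
gripper_force: 0.0
```

Call:
step_arm(
  plan=[
    [[0,0,0],[-0.01,0,0],-1],
    [[0,0,0],[-0.005,0,0],-1],
    [[0,0,0],[-0.003,0,0],-1],
    [[0,0,0],[0,0,0],-1],
  ],
)

```text
t: 30.2
tcp_pos: [0.4229, -0.1858, 0.0439]
tcp_rot: [[-0.97, 0.242, 0.0], [0.242, 0.97, -0.0], [-0.0, 0.0, -1.0]]
wrist_force: [-1.0, -0.7, -1.7]
finger_gap: 0.0002
gripper_force: 0.5
```

```bash
python3 -c "
from h import *
to(*b2w(-.1175,0),.041)"
```

```text
delta norm [0.0035 0.0006 0.0057] tcp [ 0.4229 -0.1858  0.0439] t 30.2
```

Call:
step_arm(
  plan=[
    [[0,0,0],[-0.004,0,0],-1],
    [[0,0,0],[-0.004,0,0],-1],
    [[0,0,0],[0,0,0],-1],
  ],
)

```text
t: 30.5
tcp_pos: [0.4232, -0.1855, 0.0434]
tcp_rot: [[-0.971, 0.241, -0.008], [0.241, 0.971, 0.003], [0.008, 0.001, -1.0]]
wrist_force: [-9.1, 1.0, 5.2]
finger_gap: 0.0001
gripper_force: 4.3
```

Call:
step_arm(
  plan=[
    [[0,0,0],[-0.003,0,0],-1],
    [[0,0,0],[-0.003,0,0],-1],
    [[0,0,0],[0,0,0],-1],
  ],
)

```text
t: 30.8
tcp_pos: [0.4234, -0.1852, 0.0428]
tcp_rot: [[-0.971, 0.24, -0.014], [0.24, 0.971, 0.005], [0.015, 0.002, -1.0]]
wrist_force: [-14.1, 0.8, 8.9]
finger_gap: -0.0002
gripper_force: 6.7
```

```bash
python3 -c "
from h import *
to(*b2w(-.1175,0),.041)
d=cam('scene');cv2.imwrite('pics/a9.png',cv2.resize(d['pixels'][220:400,160:360],None,fx=3,fy=3))"
```

```text
delta norm [ 0.0041 -0.0007  0.0036] tcp [ 0.4234 -0.1852  0.0428] t 30.8
```

View pics/a9.png

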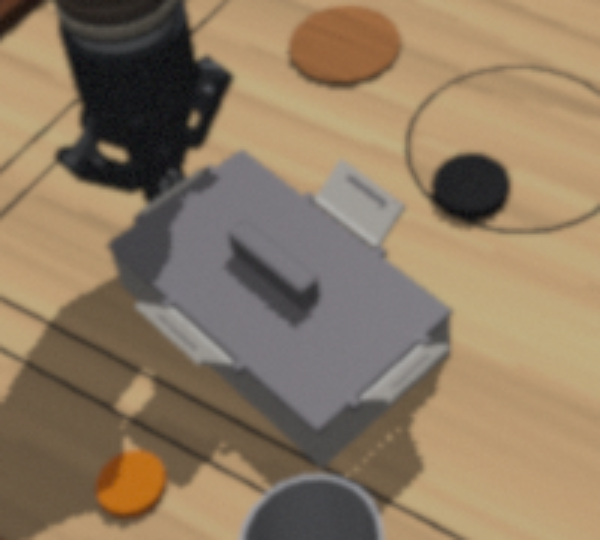

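Clip3 is against the wall (14 N, no further travel). On to clip2 (+y).

Call:
step_arm(
  plan=[
    [[0,0,0],[0.034,0,0],-1],
    [[0,0,0],[0,0,-0.08],-1],
    [[0,0,0],[0,0,-0.08],-1],
    [[0,0,0],[-0.0635,0.0425,0],-1],
    [[0,0,0],[-0.0635,0.0425,0],-1],
  ],
)

```text
t: 31.35
tcp_pos: [0.488, -0.1586, 0.1272]
tcp_rot: [[-0.97, 0.244, 0.008], [0.244, 0.97, -0.003], [-0.008, -0.001, -1.0]]
wrist_force: [0.2, -0.8, -0.3]
finger_gap: -0.0001
gripper_force: 0.0
```

Call:
step_arm(
  plan=[
    [[0,0,0],[-0.0635,0.0425,0],-1],
    [[0,0,0],[-0.0635,0.0425,0],-1],
    [[0,0,0],[0,0,0],-1],
    [[0,0,0],[0,0,0],-1],
  ],
)

```text
t: 31.75
tcp_pos: [0.5577, -0.1313, 0.1241]
tcp_rot: [[-0.971, 0.24, 0.001], [0.24, 0.971, -0.001], [-0.001, -0.0, -1.0]]
wrist_force: [0.3, -0.3, -1.0]
finger_gap: -0.0004
gripper_force: 0.0
```

```bash
python3 -c "
from h import *
to(*b2w(0,.085),.041)"
```

```text
delta norm [ 0.004  -0.0003  0.1661] tcp [ 0.5577 -0.1313  0.1241] t 31.75
```

Call:
step_arm(
  plan=[
    [[0,0,0],[0.003,0,0.05],-1],
    [[0,0,0],[0,0,0.03],-1],
    [[0,0,0],[0,0,0.03],-1],
    [[0,0,0],[0,0,0.03],-1],
    [[0,0,0],[0,0,0.025],-1],
  ],
)

```text
t: 32.25
tcp_pos: [0.5549, -0.1314, 0.0402]
tcp_rot: [[-0.97, 0.242, -0.0], [0.242, 0.97, 0.0], [0.0, 0.0, -1.0]]
wrist_force: [0.1, 0.4, 1.1]
finger_gap: -0.0002
gripper_force: 0.5
```

Call:
step_arm(
  plan=[
    [[0,0,0],[0,0,0],-1],
    [[0,0,0],[0,-0.012,0],-1],
    [[0,0,0],[0,-0.005,0],-1],
    [[0,0,0],[0,0,0],-1],
  ],
)

```text
t: 32.65
tcp_pos: [0.5535, -0.14, 0.0418]
tcp_rot: [[-0.97, 0.242, 0.001], [0.242, 0.97, -0.0], [-0.001, -0.0, -1.0]]
wrist_force: [0.5, 1.1, -0.2]
finger_gap: -0.0001
gripper_force: 0.2
```

```bash
python3 -c "
from h import *
to(*b2w(0,.077),.041)"
```

```text
delta norm [-0.0002  0.0026  0.0015] tcp [ 0.5535 -0.14    0.0418] t 32.65
```

Call:
step_arm(
  plan=[
    [[0,0,0],[0,-0.005,0],-1],
    [[0,0,0],[0,-0.005,0],-1],
    [[0,0,0],[0,0,0],-1],
  ],
)

```text
t: 32.95
tcp_pos: [0.5531, -0.1419, 0.0416]
tcp_rot: [[-0.97, 0.244, 0.002], [0.244, 0.97, 0.004], [-0.001, 0.005, -1.0]]
wrist_force: [3.0, 9.9, -0.5]
finger_gap: -0.0003
gripper_force: 5.3
```

Call:
step_arm(
  plan=[
    [[0,0,0],[0,-0.004,0],-1],
    [[0,0,0],[0,-0.003,0],-1],
    [[0,0,0],[0,0,0],-1],
  ],
)

```text
t: 33.25
tcp_pos: [0.553, -0.1422, 0.0417]
tcp_rot: [[-0.969, 0.246, 0.003], [0.246, 0.969, 0.009], [-0.001, 0.009, -1.0]]
wrist_force: [6.0, 19.7, -0.4]
finger_gap: -0.0001
gripper_force: 10.2
```

Call:
step_arm(
  plan=[
    [[0,0,0],[0,0.034,0],-1],
    [[0,0,0],[0,0,-0.08],-1],
    [[0,0,0],[0,0,-0.085],-1],
    [[0,0,0],[0,-0.085,0],-1],
    [[0,0,0],[0,-0.085,0],-1],
  ],
)

```text
t: 33.75
tcp_pos: [0.5368, -0.2148, 0.1269]
tcp_rot: [[-0.971, 0.238, 0.005], [0.238, 0.971, -0.004], [-0.006, -0.002, -1.0]]
wrist_force: [0.2, 0.5, 0.7]
finger_gap: -0.0001
gripper_force: 0.0
```

Call:
step_arm(
  plan=[
    [[0,0,0],[0,-0.085,0],-1],
    [[0,0,0],[0,-0.085,0],-1],
    [[0,0,0],[0,0,0],-1],
    [[0,0,0],[0,0,0],-1],
    [[0,0,0],[0,0,0],-1],
  ],
)

```text
t: 34.25
tcp_pos: [0.5142, -0.2956, 0.1238]
tcp_rot: [[-0.97, 0.241, -0.0], [0.241, 0.97, 0.0], [0.0, 0.0, -1.0]]
wrist_force: [0.2, -0.3, -0.7]
finger_gap: 0.0
gripper_force: 0.0
```

```bash
python3 -c "
from h import *
to(*b2w(0,-.085),.041)"
```

```text
delta norm [-0.0014 -0.0005  0.1656] tcp [ 0.5142 -0.2956  0.1238] t 34.25
```

Call:
step_arm(
  plan=[
    [[0,0,0],[0,0,0.05],-1],
    [[0,0,0],[0,0,0.03],-1],
    [[0,0,0],[0,0,0.03],-1],
    [[0,0,0],[0,0,0.03],-1],
    [[0,0,0],[0,0,0.025],-1],
  ],
)

```text
t: 34.75
tcp_pos: [0.5136, -0.295, 0.0395]
tcp_rot: [[-0.97, 0.241, -0.002], [0.241, 0.97, 0.002], [0.002, 0.001, -1.0]]
wrist_force: [-0.7, -0.3, 0.9]
finger_gap: 0.0004
gripper_force: 0.5
```

Call:
step_arm(
  plan=[
    [[0,0,0],[0,0,0],-1],
    [[0,0,0],[0,0.01,0],-1],
    [[0,0,0],[0,0.01,0],-1],
    [[0,0,0],[0,0,0],-1],
  ],
)

```text
t: 35.15
tcp_pos: [0.517, -0.286, 0.0418]
tcp_rot: [[-0.97, 0.241, 0.001], [0.241, 0.97, -0.0], [-0.001, -0.0, -1.0]]
wrist_force: [-1.1, -0.4, 1.0]
finger_gap: -0.0
gripper_force: 0.0
```

Call:
step_arm(
  plan=[
    [[0,0,0],[0,0.004,0],-1],
    [[0,0,0],[0,0.004,0],-1],
    [[0,0,0],[0,0,0],-1],
  ],
)

```text
t: 35.45
tcp_pos: [0.5176, -0.2845, 0.0419]
tcp_rot: [[-0.971, 0.24, 0.0], [0.24, 0.971, -0.004], [-0.001, -0.004, -1.0]]
wrist_force: [-2.9, -7.3, -0.8]
finger_gap: 0.0004
gripper_force: 3.4
```

```bash
python3 -c "
from h import *
to(*b2w(0,-.0735),.041)"
```

```text
delta norm [-0.     -0.0006  0.0018] tcp [ 0.5176 -0.2845  0.0419] t 35.45
```

Call:
step_arm(
  plan=[
    [[0,0,0],[0,0.004,0],-1],
    [[0,0,0],[0,0.004,0],-1],
    [[0,0,0],[0,0,0],-1],
  ],
)

```text
t: 35.75
tcp_pos: [0.5177, -0.2842, 0.0423]
tcp_rot: [[-0.971, 0.238, -0.0], [0.238, 0.971, -0.01], [-0.002, -0.009, -1.0]]
wrist_force: [-7.7, -16.5, -0.9]
finger_gap: 0.0002
gripper_force: 8.6
```

Call:
step_arm(
  plan=[
    [[0,0,0],[0,-0.036,0],-1],
    [[0,0,0],[0,0,-0.08],-1],
    [[0,0,0],[0,0,-0.085],-1],
    [[0,0,0],[-0.0625,0.0425,0],-1],
    [[0,0,0],[-0.0625,0.0425,0],-1],
  ],
)

```text
t: 36.25
tcp_pos: [0.5871, -0.271, 0.1271]
tcp_rot: [[-0.97, 0.244, 0.005], [0.244, 0.97, -0.001], [-0.005, -0.0, -1.0]]
wrist_force: [-0.0, -0.9, -0.2]
finger_gap: 0.0001
gripper_force: 0.0
```

Call:
step_arm(
  plan=[
    [[0,0,0],[-0.0625,0.0425,0],-1],
    [[0,0,0],[-0.0625,0.0425,0],-1],
    [[0,0,0],[0,0,0],-1],
    [[0,0,0],[0,0,0],-1],
    [[0,0,0],[0,0,0],-1],
  ],
)

```text
t: 36.75
tcp_pos: [0.6549, -0.2439, 0.1233]
tcp_rot: [[-0.97, 0.242, -0.002], [0.242, 0.97, 0.001], [0.002, 0.0, -1.0]]
wrist_force: [0.4, -0.7, -0.4]
finger_gap: -0.0002
gripper_force: 0.0
```

```bash
python3 -c "
from h import *
to(*b2w(.125,0),.041)"
```

```text
delta norm [-0.0035  0.0011  0.1647] tcp [ 0.6549 -0.2439  0.1233] t 36.75
```

Call:
step_arm(
  plan=[
    [[0,0,0],[-0.003,0,0.05],-1],
    [[0,0,0],[0,0,0.03],-1],
    [[0,0,0],[0,0,0.03],-1],
    [[0,0,0],[0,0,0.03],-1],
    [[0,0,0],[0,0,0.025],-1],
  ],
)

```text
t: 37.25
tcp_pos: [0.6572, -0.2445, 0.0401]
tcp_rot: [[-0.97, 0.242, -0.0], [0.242, 0.97, 0.0], [0.0, 0.0, -1.0]]
wrist_force: [1.0, -0.5, 0.2]
finger_gap: 0.0001
gripper_force: 0.5
```

Call:
step_arm(
  plan=[
    [[0,0,0],[0,0,0],-1],
    [[0,0,0],[0.01,0,0],-1],
    [[0,0,0],[0.006,0,0],-1],
    [[0,0,0],[0,0,0],-1],
  ],
)

```text
t: 37.65
tcp_pos: [0.6494, -0.2422, 0.0417]
tcp_rot: [[-0.97, 0.242, -0.0], [0.242, 0.97, 0.0], [0.0, 0.0, -1.0]]
wrist_force: [0.2, -0.0, 0.3]
finger_gap: -0.0001
gripper_force: 0.0
```

Call:
step_arm(
  plan=[
    [[0,0,0],[0.004,0,0],-1],
    [[0,0,0],[0.004,0,0],-1],
    [[0,0,0],[0,0,0],-1],
  ],
)

```text
t: 37.95
tcp_pos: [0.6463, -0.2415, 0.0419]
tcp_rot: [[-0.97, 0.242, 0.001], [0.242, 0.97, -0.0], [-0.001, -0.0, -1.0]]
wrist_force: [0.9, 0.2, 0.7]
finger_gap: -0.0003
gripper_force: 0.6
```

```bash
python3 -c "
from h import *
to(*b2w(.1155,0),.041)"
```

```text
delta norm [-0.0021  0.0007  0.0019] tcp [ 0.6463 -0.2415  0.0419] t 37.95
```

Call:
step_arm(
  plan=[
    [[0,0,0],[0.004,0,0],-1],
    [[0,0,0],[0.004,0,0],-1],
    [[0,0,0],[0,0,0],-1],
  ],
)

```text
t: 38.25
tcp_pos: [0.6461, -0.2415, 0.0431]
tcp_rot: [[-0.97, 0.242, 0.01], [0.242, 0.97, -0.003], [-0.01, -0.001, -1.0]]
wrist_force: [7.6, -1.1, -0.9]
finger_gap: -0.0001
gripper_force: 3.8
```

Call:
step_arm(
  plan=[
    [[0,0,0],[0.003,0,0],-1],
    [[0,0,0],[0.003,0,0],-1],
    [[0,0,0],[0,0,0],-1],
  ],
)

```text
t: 38.55
tcp_pos: [0.6461, -0.2416, 0.0445]
tcp_rot: [[-0.97, 0.242, 0.016], [0.242, 0.97, -0.005], [-0.017, -0.001, -1.0]]
wrist_force: [10.9, -1.1, -1.3]
finger_gap: 0.0
gripper_force: 5.8
```

Call:
step_arm(
  plan=[
    [[0,0,0],[-0.036,0,0],-1],
    [[0,0,0],[0,0,-0.09],-1],
    [[0,0,0],[0,0,-0.09],-1],
    [[0,0,0],[0,0,-0.09],-1],
    [[0,0,0],[0.03,0.09,0],-1],
  ],
)

```text
t: 39.05
tcp_pos: [0.6583, -0.2035, 0.1858]
tcp_rot: [[-0.969, 0.247, 0.016], [0.247, 0.969, -0.009], [-0.017, -0.005, -1.0]]
wrist_force: [1.9, 0.2, 2.1]
finger_gap: -0.0004
gripper_force: 0.0
```

Call:
step_arm(
  plan=[
    [[0,0,0],[0.03,0.09,0],-1],
    [[0,0,0],[0.03,0.09,0],-1],
    [[0,0,0],[0.03,0.09,0],-1],
    [[0,0,0],[0.03,0.09,0],-1],
    [[0,0,0],[0.03,0.09,0],-1],
  ],
)

```text
t: 39.55
tcp_pos: [0.6332, 0.0414, 0.1761]
tcp_rot: [[-0.97, 0.242, -0.002], [0.242, 0.97, -0.0], [0.002, -0.001, -1.0]]
wrist_force: [0.4, 0.6, 0.2]
finger_gap: -0.0
gripper_force: 0.0
```

Call:
step_arm(
  plan=[
    [[0,0,0],[0.03,0.09,0],-1],
    [[0,0,0],[0,0,0],-1],
    [[0,0,0],[0,0,0],-1],
  ],
)

```text
t: 39.85
tcp_pos: [0.6299, 0.0881, 0.176]
tcp_rot: [[-0.971, 0.239, -0.002], [0.239, 0.971, -0.001], [0.001, -0.001, -1.0]]
wrist_force: [0.7, -0.3, -0.2]
finger_gap: 0.0001
gripper_force: 0.0
```

```bash
python3 -c "
from h import *
c=men();d=cam('scene')
a=cv2.resize(c['pixels'][150:320,370:545],(400,389));b=cv2.resize(d['pixels'][250:400,170:330],(400,375))
b=cv2.copyMakeBorder(b,0,14,0,0,cv2.BORDER_CONSTANT)
cv2.imwrite('pics/a10.png',np.hstack([a,b]))"
```

```text
man 469.5 360.5 6.96429443359375 [ 0.2999 -0.2984  0.008 ]
```

View pics/a10.png

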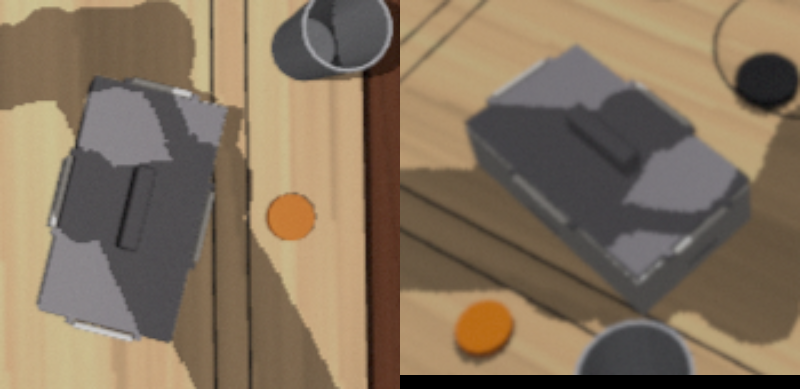

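The lid is flush and square, with all four clips down. No men are left out (the hit at (469,360) is the red board mark), and the glass and the orange disc haven't moved.

```bash
python3 -c "
from cell import manip
print(manip.close_job())"
```

```text
the job is handed in; nothing more can be done
None
```

The carrom set is packed and handed in at about 40 s: tin standing in the deep bay, striker flat in the shallow bay, both men in the narrow bay, lid seated and then all four clips folded home, bottle and glass untouched.

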